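Run a batch of spacers through the feeder onto the balance

TASK

Gather all the loose hexagonal spacers from the bench into the scoop tray with those already in it, tip the tray out into the feeder's hopper, and put the empty tray back squarely on its mat. With the white dish standing on the bench under the chute's mouth, draw the feeder's sprung gate up until its pointer stands between the two long lines (60 to 70 mm; never beyond 78 mm), hold it there at least a second and until all spacers have slid out, and let it spring shut. Finally stand the dish, with all the spacers in it, in the middle of the balance's platform, leaving the ring gauge, the dark steel block and the mouse where they are.

Things in the scene. Friction and masses are not known exactly. Their poses are not given: they have to be found in the camera images.
- P1: hexagonal aluminium spacer, 24 mm across flats (27.7 mm over corners), 24 mm long, dark through bore, 30 g. Origin at its middle, z along its bore, flats face local x and every 60 degrees from it. On the bench at the start, standing on end; may be absent.
- P2: hexagonal aluminium spacer, 24 mm across flats (27.7 mm over corners), 24 mm long, dark through bore, 30 g. Origin at its middle, z along its bore, flats face local x and every 60 degrees from it. On the bench at the start, standing on end; may be absent.
- P3: hexagonal aluminium spacer, 24 mm across flats (27.7 mm over corners), 24 mm long, dark through bore, 30 g. Origin at its middle, z along its bore, flats face local x and every 60 degrees from it. On the bench at the start, standing on end; may be absent.
- P4: hexagonal aluminium spacer, 24 mm across flats (27.7 mm over corners), 24 mm long, dark through bore, 30 g. Origin at its middle, z along its bore, flats face local x and every 60 degrees from it. On the bench at the start, standing on end; may be absent.
- P5: hexagonal aluminium spacer, 24 mm across flats (27.7 mm over corners), 24 mm long, dark through bore, 30 g. Origin at its middle, z along its bore, flats face local x and every 60 degrees from it. Starts in the tray, standing on end.
- P6: hexagonal aluminium spacer, 24 mm across flats (27.7 mm over corners), 24 mm long, dark through bore, 30 g. Origin at its middle, z along its bore, flats face local x and every 60 degrees from it. Starts in the tray, standing on end.
- tray: polished steel scoop tray, 170 mm long (local x), 110 wide (y), 0.22 kg, origin under its middle. Floor 4 mm thick, walls 30 mm high at both sides and at the +x end. The -x end is an open spout: its floor ramps up 12 degrees from x = -45 to -85 mm. Smooth: spacers slide (friction about 0.3) once it is tilted, spout down; about 50 degrees empties it.
- tray_tab (a point): middle of the upper edge of the black tab at the tray's +x end (tray local 83, 0, 85 mm), to be pinched from above along the tray's x: 10 mm thick (x), 46 mm wide (y), standing 55 mm above the walls
- tray_spout (a point): middle of the tray's pouring lip (tray local -85, 0, 12 mm)
- mat: flat grey mat 220 x 160 x 3 mm fixed on the bench, the tray's place; origin under its middle, long side along local x. The tray stands on it at the start, in the middle, lengthwise.
- dish: white plastic catch dish, open box 130 (local x) x 110 (y) x 36 mm high, walls and floor 4 mm, 0.2 kg, origin under its middle. A tab stands at its -x end.
- dish_tab (a point): middle of the upper edge of the white tab at the dish's -x end (dish local -60, 0, 95 mm), to be pinched from above along the dish's x: 10 mm thick (x), 46 mm wide (y), standing 59 mm above the walls
- feeder: fixed feeder: straight aluminium chute sloping 30 degrees, downhill along local -x, origin on the bench. Chute 70 mm wide inside, walls 40 mm, floor from the mouth at x = -100 mm (58 mm up, underside 51; from x = -60 mm outwards the bench below is free for the dish) up to x = +100 mm (173 mm up). Gate at x = -35 mm, guide posts at y = +-47 mm, 162 mm high. Spacers slide down by themselves.
- chute_mouth (a point): middle of the chute floor's lower edge (feeder local -100, 0, 58 mm)
- hopper_top (a point): middle of the hopper's opening (feeder local 40, 0, 205 mm). The hopper is the chute from the gate (x = -35 mm) up to x = +100 mm. Its side walls flare to 137 mm between their upper edges, at most 246 mm up; its back wall leans out uphill, rim at feeder x = 128 mm, 216 mm up, 142 mm wide
- gate (a joint): draw of the sprung guillotine gate in m: 0 shut, grows straight upward, stop at 0.086. A spring pulls it shut, about 11 N in all at the marks (3 N at rest, 110 N/m, gate 0.12 kg). The pointer is between the two long lines of the white scale plate (at feeder y = -54 mm, 260 mm high) from 0.060 to 0.070
- gate_grip (a point): middle of the gate's black T-grip, 12 mm thick along the feeder's x, 50 mm wide along its y, 26 mm high, to be pinched from above along the feeder's x and drawn straight up; it moves with the gate
- balance: low white bench balance, fixed; its square steel platform 156 (x) x 146 (y) mm has its top 28 mm above the bench. Origin under the platform's middle; a low display part (22 mm high) lies beyond it at local +x, 85 to 135 mm.
- ringgauge: the steel ring gauge, not to be moved; origin under its middle. 70 mm across, 28 mm high.
- vblock: the dark steel block, not to be moved; origin under its middle. 50 x 40 x 40 mm.
- mouse: the computer mouse, not to be moved; origin under its middle. Round, black, 64 mm across, 34 mm high.

How it is judged:
By the outcome, as a careful person would: the job done as asked, in the order asked, and still so for the second after the job is handed in, with the robot touching nothing.
Of P1, P2, P3, P4 only 2 to 4 are there at a start; the rules pass over those that are not, and their reading is None.
At some moment in a run one of dish, tray may be knocked a few centimetres aside while the robot is not near it.
It also fails if it takes over 210 s, if anything falls off the work surface, if the arm or the gripper's body presses on something with over 40 N, if the wrist force passes 120 N, or if a joint passes its speed limit or range.

ROBOT

A 6-joint arm with a two-finger parallel gripper is mounted at the origin on the work surface. World frame = base frame: x ahead of the robot, y to its left, z up, the work surface at z = 0. Lengths are in mm, angles in degrees, forces in N, time in s.
With the tool pointing down it reaches from about 400 to 925 mm from the base axis. Payload 3.4 kg.
Tool frame: the origin (TCP) lies at the very end of the fingers, on their centre line; the grasp point (between the pads) lies arm.hold_point_z behind it (arm.hold_point_z is the distance from the TCP to the grasp point, in mm); z points along the fingers, y is the line along which they close (so a half turn about z gives the same grasp; the last joint's range is limited). The gripper opens to 85 mm and grips with 20 to 120 N. Pads are 22 mm wide; open, the fingers measure 114 mm over their backs; the gripper's body (76 mm by 85 mm) begins 54 mm behind the grasp point. The pads swing forward as they close: fully open they stand 13 mm farther back than shut.
Start: joints at [-75.946, 17.578, 86.31, -0, 76.112, -4.211], TCP at [180.197, -546.04, 192.905] pointing down, gripper open.
Joint ranges: [-179.03, 179.03], [-60, 130.46], [8.19, 133.38], [-81.62, 261.62], [5.75, 156.47], [-153.77, 153.77]. Speed limits (degrees/s): [147.25, 147.25, 180, 180, 180, 180].

INTERFACE

Orientations are given as a 3x3 rotation matrix whose columns are the frame's x, y, z axes.
In Python, from plant import readout, eyes, arm gives the robot as it stands. The module is installed in compiled form; this text tells all that it offers.
- The arm moves only by the shell command python3 -m creep 'ROWS' [FORCE]. ROWS is JSON, a list that holds one entry, the list of rows, each a list of 5 numbers: the closure, from -1 (fully open) to 1 (shut), then the shift along the tool's x, y, z as a fraction of full scale, then the turn about the tool's z as a fraction of full scale. A call has 1 to 10 rows; each row shifts and turns the commanded pose from where the row before left it, along the tool's axes as they then stand; what a row does not reach is not made up. Full scale, the value 1, is 250 mm for a shift and 120 degrees for a turn. A row lasts 1/10 s, in which the tool goes at most 50 mm and 8.59 degrees, less where a joint would pass 70% of its speed; a pose out of reach is approached as far as the arm can. A call with a number of a shift or a turn outside -1 to 1 is refused whole. A call with a gripper value outside its range is refused whole. The fingers move at their own pace and stop on an object; FORCE is the grip in N (left out, the last holds). Time passes only in rows, so rows that do not move let the fingers close. It gives the time, the measured TCP pose, the force, the opening and the grip force at its end, in the units of the state.
- readout.state(): the state, without advancing time (a new reading comes with each control period).
- eyes.get_image(name): name is "scene" or "top" or "wrist"; returns the picture (420x560x3 uint8, blue, green, red); there is no depth.
- eyes.camera_params(name): a dict with "camera_matrix" (3x3 intrinsics, pixels), "R" (3x3) and "t" (3): a world point X has camera coordinates R X + t. Camera axes: x right, y down, z forward; pixel columns grow to the right and rows downward; lengths in mm; the calibration is good to about 2 mm. The wrist camera is an equidistant fisheye: a pixel r from the principal point sees the ray r / f radians off the axis. A picture is of the moment at which its call begins: read the wrist's pose just before it. camera_params takes no time and is no camera call; for the wrist camera it gives the pose at the moment of the call.
- arm.hand_in(): hands the job in; it is judged then, once.
The state is a dict: "t": time; "joint_positions": joint angles; "dq": joint speeds; "tau": joint torques, N m; "tool_pos": TCP position; "orientation": TCP orientation; "ft_force": force on the tool from outside, world axes, zero at the start; "torque": the same for the moment, N m; "gripper_width": finger opening in mm; "finger_force": force on a finger pad.
Only numpy, scipy, OpenCV 4.12 (cv2) and the standard library are available. Lean on these libraries where they do the work, as an engineer would, in place of code of your own. Each camera call takes 0.05 s, during which the arm holds its last target. There are 200 camera calls.

## Working session

There is one attempt and no reset: what is moved stays moved. The work goes in short steps, Python scripts to look and compute and a shell command to move; the robot and the scene stay as the last step left them, time stands still between calls to the robot, and variables do not carry over. Pictures are saved under pics/ and viewed, at most 14 in all, crops included, and the job is handed in when it is done.

```bash
mkdir -p pics; cat > h.py <<'E'
import numpy as np, cv2
from plant import readout, eyes, arm
def ray(cam,u,v,P=None):
    P=P or eyes.camera_params(cam); K=np.array(P["camera_matrix"]);R=np.array(P["R"]);t=np.array(P["t"]).ravel()
    x=np.array([(u-K[0,2])/K[0,0],(v-K[1,2])/K[1,1]])
    if cam=="wrist":
        r=np.hypot(*x); d=np.array([*(x/r*np.sin(r) if r>0 else x),np.cos(r)])
    else: d=np.array([*x,1.])
    d=R.T@d; return -R.T@t, d/np.linalg.norm(d)
def onz(cam,u,v,z,P=None):
    o,d=ray(cam,u,v,P); return o+d*(z-o[2])/d[2]
def tri(*rays):
    A=sum(np.eye(3)-np.outer(d,d) for o,d in rays); b=sum((np.eye(3)-np.outer(d,d))@o for o,d in rays)
    X=np.linalg.solve(A,b); return X,[float(np.linalg.norm(np.cross(X-o,d))) for o,d in rays]
def proj(cam,X,P=None):
    P=P or eyes.camera_params(cam); K=np.array(P["camera_matrix"]);c=np.array(P["R"])@np.array(X)+np.array(P["t"]).ravel()
    if cam=="wrist":
        th=np.arctan2(np.hypot(c[0],c[1]),c[2]); p=c[:2]/np.hypot(c[0],c[1])*th
    else: p=c[:2]/c[2]
    return K[0,0]*p[0]+K[0,2],K[1,1]*p[1]+K[1,2]
def snap(cam,name):
    im=eyes.get_image(cam); cv2.imwrite(f"pics/{name}.png",im); return im
E
python3 - <<'E'
from h import *
np.set_printoptions(precision=2,suppress=True)
for c in("scene","top","wrist"):
    im=snap(c,c+"0"); P=eyes.camera_params(c); R=np.array(P["R"]); print(c,P["camera_matrix"],"pos",-R.T@np.array(P["t"]).ravel(),"axis",R[2])
a,b=[cv2.imread(f"pics/{c}0.png") for c in("scene","top")]
print(readout.state(),arm.hold_point_z)
E
```

```text
scene [[459.4    0.   280.89]
 [  0.   459.4  206.59]
 [  0.     0.     1.  ]] pos [941.73 796.67 858.57] axis [-0.38 -0.68 -0.63]
top [[530.31   0.   280.86]
 [  0.   530.31 215.58]
 [  0.     0.     1.  ]] pos [ 334.69    3.11 1786.91] axis [ 0.11  0.01 -0.99]
wrist [[325.19   0.   280.07]
 [  0.   325.19 211.68]
 [  0.     0.     1.  ]] pos [ 244.74 -524.22  373.84] axis [-0.25 -0.08 -0.96]
{'t': 0.15, 'joint_positions': array([-75.95,  17.62,  86.37,  -0.  ,  76.11,  -4.21]), 'dq': array([-0.01, -0.04, -0.26, -0.05,  0.01,  0.02]), 'tau': array([  0.  , -45.8 , -25.22,  -0.  ,   0.01,   0.  ]), 'tool_pos': array([ 180.04, -545.46,  192.16]), 'orientation': array([[ 0.95,  0.31, -0.  ],
       [ 0.31, -0.95,  0.  ],
       [ 0.  , -0.  , -1.  ]]), 'ft_force': array([-0.7 , -1.01, -0.  ]), 'torque': array([-0.03,  0.02, -0.06]), 'finger_force': 0.0, 'gripper_width': 86.06459574310314} 18.700000000000003
```

View pics/top0.png

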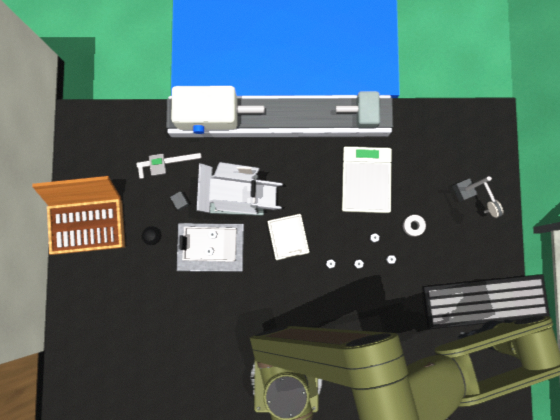

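View pics/scene0.png

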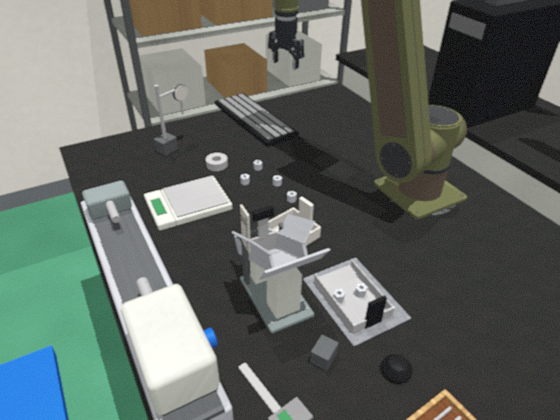

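```bash
python3 - <<'E'
from h import *
np.set_printoptions(precision=1,suppress=True)
im=cv2.imread("pics/top0.png")
c=cv2.resize(im[140:280,165:425],None,fx=3,fy=3,interpolation=cv2.INTER_CUBIC); cv2.imwrite("pics/topc.png",c)
s=cv2.imread("pics/scene0.png"); c=cv2.resize(s[140:350,140:420],None,fx=2.8,fy=2.8,interpolation=cv2.INTER_CUBIC); cv2.imwrite("pics/scc.png",c)
g=cv2.cvtColor(im,cv2.COLOR_BGR2GRAY)
n,l,st,ce=cv2.connectedComponentsWithStats((g>110).astype(np.uint8))
for i in range(1,n):
    if st[i,4]>15 and 130<ce[i,1]<290 and 130<ce[i,0]<430: print(st[i],ce[i],onz("top",*ce[i],0))
def comps(im,box,th=120):
    g=cv2.cvtColor(im,cv2.COLOR_BGR2GRAY);x0,y0,x1,y1=box
    n,l,st,ce=cv2.connectedComponentsWithStats((g[y0:y1,x0:x1]>th).astype(np.uint8)); return [(st[i][4],ce[i]+[x0,y0]) for i in range(1,n) if st[i][4]>10]
print("scene",comps(s,(235,155,300,205)))
E
```

```text
[ 342  146   50   67 3204] [366.5 179.2] [ 661.  -276.3    0. ]
[136 153  66  26 644] [162.2 162.7] [720.9 423.5   0. ]
[ 197  162   86   53 3349] [233.5 190. ] [625.2 177.7   0. ]
[171 192  16  16 143] [178.5 199.8] [592.  364.9   0. ]
[ 267  214   43   46 1424] [287.8 236.3] [466.3  -7.2   0. ]
[403 215  23  21 337] [414.3 225. ] [ 503.4 -434.5    0. ]
[ 177  223   67   49 2988] [210.7 247.1] [430.6 252.9   0. ]
[370 233  10   9  67] [374.3 237.3] [ 462.2 -298.7    0. ]
[386 255  10   9  70] [390.9 259. ] [ 389.1 -352.7    0. ]
[326 259  10   9  67] [330.4 263.4] [ 375.  -149.7    0. ]
[354 260  10   8  65] [358.6 263.5] [ 374.4 -244.     0. ]
scene [(np.int32(75), array([257.6, 164.3])), (np.int32(87), array([244.6, 178.3])), (np.int32(82), array([277. , 179.7])), (np.int32(92), array([291.4, 195.7]))]
```

View pics/topc.png

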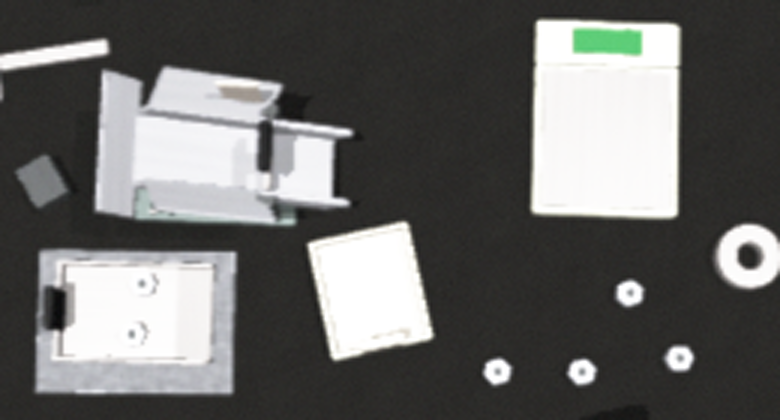

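View pics/scc.png

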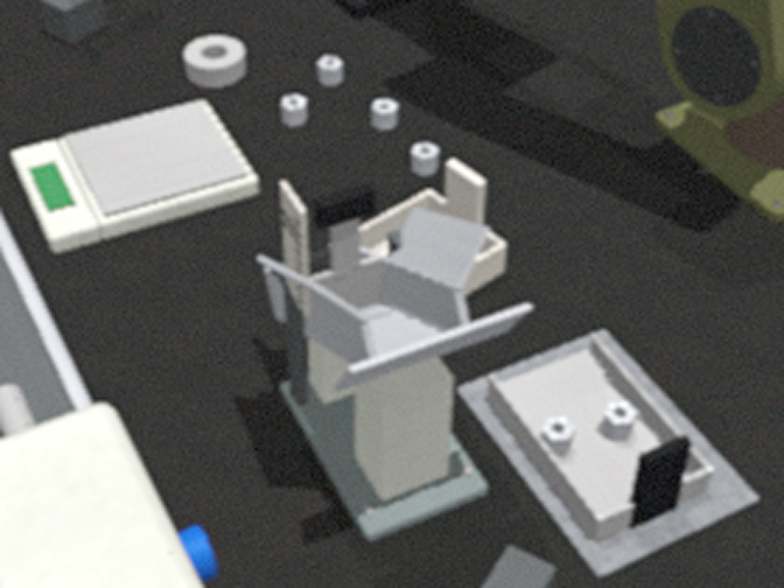

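The top view shows the tray on its mat with the tab at +y and two spacers inside. The dish sits near (288,236) with its tab at the bottom. Four loose spacers are at (331,264), (359,264), (374,237) and (391,259). The feeder's mouth points right (-y), and the balance is at (366,179). I'll move above the spacers and measure with the wrist camera.

```bash
cat >> h.py <<'E'
def blobs(im,box=None,th=120,lo=10,hi=1e9):
    g=cv2.cvtColor(im,cv2.COLOR_BGR2GRAY);x0,y0,x1,y1=box or (0,0,560,420)
    n,l,st,ce=cv2.connectedComponentsWithStats((g[y0:y1,x0:x1]>th).astype(np.uint8)); return [(int(st[i][4]),ce[i]+[x0,y0]) for i in range(1,n) if lo<st[i][4]<hi]
def go(x=None,y=None,z=None,ydir=None):
    """print fractions to reach; ydir: wanted world angle (deg, mod 180) of tool y; shifts given for AFTER the turn and for BEFORE"""
    s=readout.state(); R=np.array(s["orientation"]); p=np.array(s["tool_pos"])
    T=np.array([p[0] if x is None else x,p[1] if y is None else y,p[2] if z is None else z]); a=np.degrees(np.arctan2(R[1,1],R[0,1])); turn=0
    if ydir is not None: turn=-((ydir-a+90)%180-90)   # tool z down: + turn lowers the world angle
    d=R.T@(T-p); c,q=np.cos(np.radians(turn)),np.sin(np.radians(turn)); e=np.array([c*d[0]+q*d[1],-q*d[0]+c*d[1],d[2]])
    print("t %.1f pos %s yang %.1f q1 %.0f q6 %.0f | turn %.4f, before-turn %s, after-turn %s"%(s["t"],np.round(p,1),a,s["joint_positions"][0],s["joint_positions"][5],turn/120,np.round(d/250,4),np.round(e/250,4)),"F",np.round(s["ft_force"],1),"w %.1f"%s["gripper_width"])
E
python3 -m creep '[[[-1,0.149,-0.1015,0,0],[-1,0.149,-0.1015,0,0],[-1,0.149,-0.1015,0,0],[-1,0.149,-0.1015,0,0],[-1,0.149,-0.1015,0,0],[-1,0.149,-0.1015,0,0],[-1,0.149,-0.1015,0,0],[-1,0.149,-0.1015,0,0],[-1,0,0,0,0],[-1,0,0,0,0]]]'
python3 - <<'E'
from h import *
np.set_printoptions(precision=1,suppress=True)
t=cv2.imread("pics/top0.png"); s=cv2.imread("pics/scene0.png")
T=[b[1] for b in blobs(t,(320,228,400,275),110,40,100)]; S=[b[1] for b in blobs(s,(235,155,300,205))]
for u in T:
    X,e=min((tri(ray("top",*u),ray("scene",*v)) for v in S),key=lambda r:sum(r[1])); print(u,X,e)
im=snap("wrist","w1"); P=eyes.camera_params("wrist")
for a,c in blobs(im,None,150,60,3000): print(a,c,onz("wrist",*c,24,P))
go()
E
```

```text
t: 1.15
tool_pos: [399.8, -258.9, 192.7]
orientation: [[0.949, 0.317, -0.001], [0.317, -0.949, -0.0], [-0.001, -0.0, -1.0]]
ft_force: [-0.3, -0.8, 0.6]
gripper_width: 85.4
finger_force: 0.0
[374.3 237.3] [ 461.2 -296.    16.8] [0.15399173635083968, 0.15399173635085758]
[390.9 259. ] [ 388.7 -349.6   15.9] [0.08757157558748897, 0.08757157558753248]
[330.4 263.4] [ 374.9 -148.5   16.2] [0.2840539644699418, 0.28405396446984094]
[358.6 263.5] [ 374.2 -241.8   16.4] [0.1689864239544604, 0.1689864239543926]
1039 [14.3 76.4] [439.6 136.6  24. ]
462 [ 4.3 56.9] [464.2 170.4  24. ]
1790 [445.9 152.2] [ 501.5 -430.9   24. ]
293 [331.1 143.9] [ 460.9 -297.2   24. ]
323 [180.5 176.2] [ 375.6 -149.4   24. ]
360 [259.  201.8] [ 374.9 -242.9   24. ]
280 [352.9 220. ] [ 388.2 -351.1   24. ]
163 [554.3 305.2] [ 360.9 -776.5   24. ]
317 [535.8 331.2] [ 305.2 -766.1   24. ]
144 [538.2 344.7] [ 278.9 -801.5   24. ]
176 [442.2 372.4] [ 197.8 -601.7   24. ]
t 1.2 pos [ 399.4 -259.9  192.8] yang -71.7 q1 -38 q6 34 | turn 0.0000, before-turn [0. 0. 0.], after-turn [0. 0. 0.] F [ 0.3  0.1 -0. ] w 85.2
```

View pics/w1.png

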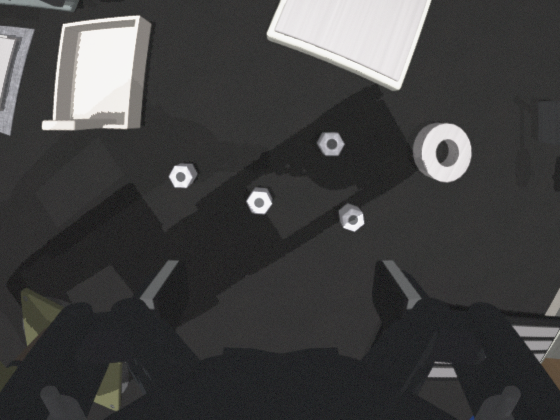

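The wrist picture shows the spacers at (331,144), (180,176), (259,202) and (353,220), and the ring gauge at (446,152). These agree with the two-view positions. I'll pick the middle one, C, first.

```bash
python3 - <<'E'
from h import *
im=cv2.imread("pics/w1.png"); P=eyes.camera_params("wrist"); g=cv2.cvtColor(im,cv2.COLOR_BGR2GRAY)
for n,c in zip("ABCD",[(331.1,143.9),(180.5,176.2),(259,201.8),(352.9,220)]):
    x,y=int(c[0])-18,int(c[1])-18; roi=cv2.resize(g[y:y+36,x:x+36],None,fx=4,fy=4,interpolation=cv2.INTER_CUBIC)
    cs,_=cv2.findContours((roi>150).astype(np.uint8),cv2.RETR_EXTERNAL,cv2.CHAIN_APPROX_NONE); k=max(cs,key=cv2.contourArea).reshape(-1,2)
    W=np.array([onz("wrist",x+(q[0]-1.5)/4,y+(q[1]-1.5)/4,24,P)[:2] for q in k]); (m,sz,an)=cv2.minAreaRect(W.astype(np.float32)); d=W-np.array(m); th=np.arctan2(d[:,1],d[:,0]); r=np.hypot(*d.T)
    h=np.sum((r-r.mean())*np.exp(-6j*th)); print(n,m,sz,"corner ang %.1f -> flat dirs %.1f (mod 60)"%(np.degrees(-np.angle(h))/6,(np.degrees(-np.angle(h))/6+30)%60),abs(h)/len(r))
go(374.5,-242.5,30)
E
```

```text
A (461.0906982421875, -297.1849060058594) (23.147233963012695, 26.35915184020996) corner ang -10.4 -> flat dirs 19.6 (mod 60) 0.3605745011134885
B (375.3984069824219, -149.15098571777344) (24.919118881225586, 27.527761459350586) corner ang -15.3 -> flat dirs 14.7 (mod 60) 0.370705155182932
C (375.0450134277344, -242.74110412597656) (25.273481369018555, 27.0217227935791) corner ang -16.4 -> flat dirs 13.6 (mod 60) 0.3122280926397098
D (388.2288513183594, -351.088623046875) (27.098108291625977, 24.15885353088379) corner ang 29.1 -> flat dirs 59.1 (mod 60) 0.38585109819580093
t 1.2 pos [ 399.4 -259.9  192.8] yang -71.7 q1 -38 q6 34 | turn 0.0000, before-turn [-0.072  -0.0973  0.6511], after-turn [-0.072  -0.0973  0.6511] F [ 0.3  0.1 -0. ] w 85.2
```

```bash
python3 -c "
from h import *
go(374.8,-242.5,3.5,-46.4)"
```

```text
t 1.2 pos [ 399.4 -259.9  192.8] yang -71.7 q1 -38 q6 34 | turn -0.2105, before-turn [-0.0707 -0.0969  0.7571], after-turn [-0.0226 -0.1179  0.7571] F [ 0.3  0.1 -0. ] w 85.2
```

```bash
python3 -m creep '[[[-1,0,0,0,-0.07],[-1,0,0,0,-0.07],[-1,0,0,0,-0.0705],[-1,-0.0113,-0.059,0.1,0],[-1,-0.0113,-0.0589,0.15,0],[-1,0,0,0.15,0],[-1,0,0,0.15,0],[-1,0,0,0.15,0],[-1,0,0,0.057,0],[-1,0,0,0,0]]]'
python3 -m creep '[[[0.4,0,0,0,0],[1,0,0,0,0],[1,0,0,0,0],[1,0,0,0,0],[1,0,0,0,0],[1,0,0,0,0]]]' 40
python3 -c "
from h import *
go(430,200,200)"
```

```text
t: 2.2
tool_pos: [372.5, -242.5, 1.5]
orientation: [[0.727, 0.687, -0.005], [0.687, -0.727, 0.003], [-0.001, -0.006, -1.0]]
ft_force: [-0.2, 0.3, -0.4]
gripper_width: 85.3
finger_force: 0.0
t: 2.8
tool_pos: [375.4, -242.5, 4.0]
orientation: [[0.725, 0.689, 0.001], [0.689, -0.725, -0.001], [0.0, 0.001, -1.0]]
ft_force: [0.5, 0.5, 0.5]
gripper_width: 0.4
finger_force: 0.0
t 2.8 pos [ 375.4 -242.5    4. ] yang -46.5 q1 -38 q6 8 | turn 0.0000, before-turn [ 1.3776 -1.1317 -0.7846], after-turn [ 1.3776 -1.1317 -0.7846] F [0.5 0.5 0.5] w 0.4
```

```bash
python3 -c "
from h import *
snap('wrist','w2')"
```

```text
(no output)
```

View pics/w2.png

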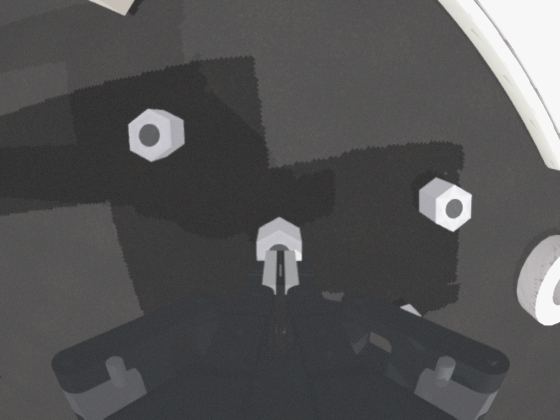

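The fingers have closed with the spacer at (279,245), just ahead of them along tool x. I'll measure where it stands now, along with the other two that are visible.

```bash
python3 - <<'E'
from h import *
np.set_printoptions(precision=1,suppress=True)
P=eyes.camera_params("wrist"); s=readout.state(); print(s["tool_pos"],np.array(s["orientation"]))
R=np.array(P["R"]);print("cam",-R.T@np.array(P["t"]).ravel())
for u in [(279,243),(279,250),(156,134),(150,135),(445,204),(454,208)]: print(u,onz("wrist",*u,24,P))
print([proj("wrist",s["tool_pos"]-np.array([0,0,-z]),P) for z in (0,20)])
im=cv2.imread("pics/w2.png");g=cv2.cvtColor(im,cv2.COLOR_BGR2GRAY)
cv2.imwrite("pics/w2c.png",cv2.resize(im[190:300,200:360],None,fx=5,fy=5,interpolation=cv2.INTER_CUBIC))
E
```

```text
[ 375.3 -242.4    3.9] [[ 0.7  0.7  0. ]
 [ 0.7 -0.7 -0. ]
 [ 0.   0.  -1. ]]
cam [ 424.6 -195.3  185.6]
(279, 243) [ 379.2 -237.7   24. ]
(279, 250) [ 376.3 -240.4   24. ]
(156, 134) [ 378.3 -151.    24. ]
(150, 135) [ 375.7 -148.7   24. ]
(445, 204) [ 459.1 -290.3   24. ]
(454, 208) [ 461.9 -296.6   24. ]
[(np.float64(280.3121067487783), np.float64(240.44149368159262)), (np.float64(280.3578731462336), np.float64(253.46952511898883))]
```

View pics/w2c.png

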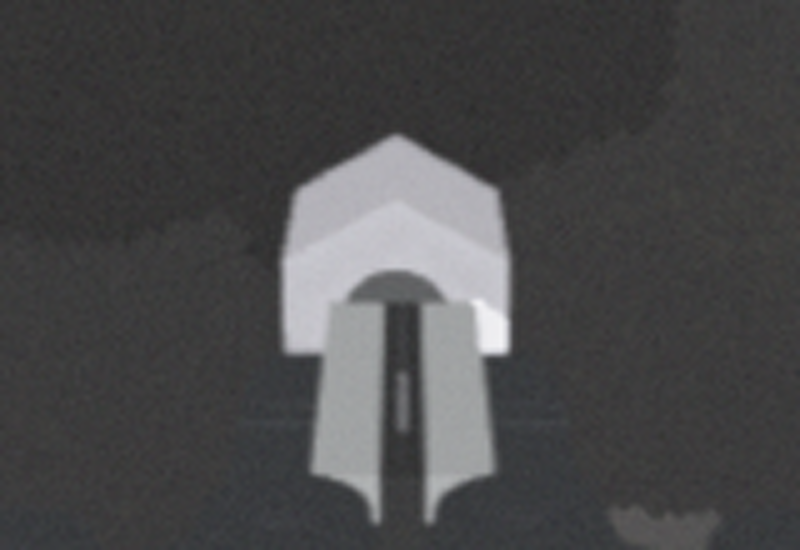

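The spacer hasn't moved, and the fingertips (edge at about row 250) appear to be above its top face at about 24 mm, although the reading says TCP z = 4. I'll settle it with a gentle touch test on the bare bench beside the spacer.

```bash
python3 -m creep '[[[1,0,0,-0.16,0],[1,-0.1,0,0,0],[1,-0.1,0,0,0],[1,0,0,0.14,0],[1,0,0,0,0]]]' 40
for i in 1; do :; done
python3 -m creep '[[[1,0,0,0.016,0],[1,0,0,0,0]]]'; python3 -c "
from h import *
go(); im=snap('wrist','w3'); g=cv2.cvtColor(im,cv2.COLOR_BGR2GRAY); P=eyes.camera_params('wrist'); s=readout.state(); R=np.array(s['orientation'])
for dx in(-11,0,11): print(dx,[np.round(proj('wrist',s['tool_pos']+R@np.array([dx,0,-z]),P),0) for z in(0,20,40)])
print([int(v) for v in g[225:300:3,272]]); print([int(v) for v in g[225:300:3,288]])"
```

```text
t: 3.35
tool_pos: [336.6, -275.3, 6.6]
orientation: [[0.726, 0.688, -0.004], [0.688, -0.726, 0.004], [-0.0, -0.006, -1.0]]
ft_force: [-1.3, 0.5, -0.5]
gripper_width: 0.1
finger_force: 0.0
t: 3.55
tool_pos: [339.2, -276.6, 4.9]
orientation: [[0.725, 0.689, -0.0], [0.689, -0.725, 0.0], [0.0, -0.0, -1.0]]
ft_force: [-0.4, -0.2, 0.6]
gripper_width: 0.2
finger_force: 0.0
t 3.5 pos [ 339.2 -276.6    4.9] yang -46.4 q1 -45 q6 2 | turn 0.0000, before-turn [0. 0. 0.], after-turn [0. 0. 0.] F [-0.4 -0.2  0.6] w 0.2
-11 [array([280., 257.]), array([280., 272.]), array([280., 289.])]
0 [array([280., 240.]), array([280., 253.]), array([280., 270.])]
11 [array([280., 223.]), array([280., 234.]), array([280., 248.])]
[72, 71, 71, 71, 78, 82, 77, 82, 87, 209, 211, 208, 211, 210, 210, 210, 209, 210, 210, 210, 220, 168, 77, 76, 79]
[69, 75, 84, 80, 80, 78, 81, 78, 92, 210, 211, 210, 212, 211, 210, 210, 210, 211, 211, 209, 220, 174, 80, 76, 78]
```

```bash
python3 -m creep '[[[1,0,0,0.016,0],[1,0,0,0,0]]]' | egrep 'pos|force'; python3 -m creep '[[[1,0,0,0.008,0],[1,0,0,0,0]]]'| egrep 'pos|force'; python3 -m creep '[[[1,0,0,0.008,0],[1,0,0,0,0]]]'| egrep 'pos|force'; python3 -m creep '[[[1,0,0,0.008,0],[1,0,0,0,0]]]'| egrep 'pos|force'
```

```text
tool_pos: [339.2, -276.7, 0.9]
ft_force: [-0.2, 0.0, 0.5]
finger_force: 0.0
tool_pos: [339.0, -276.7, -1.4]
ft_force: [0.2, -0.3, 0.2]
finger_force: 0.0
tool_pos: [338.8, -276.7, -3.5]
ft_force: [0.2, 0.2, 0.6]
finger_force: 0.0
tool_pos: [338.8, -276.7, -5.6]
ft_force: [-0.3, 0.6, -0.2]
finger_force: 0.0
```

```bash
for k in 1; do python3 -m creep '[[[1,0,0,0.016,0],[1,0,0,0,0]]]' | egrep 'pos|ft'; python3 -m creep '[[[1,0,0,0.016,0],[1,0,0,0,0]]]'| egrep 'pos|ft'; python3 -m creep '[[[1,0,0,0.016,0],[1,0,0,0,0]]]'| egrep 'pos|ft'; python3 -m creep '[[[1,0,0,0.012,0],[1,0,0,0,0]]]'| egrep 'pos|ft'; done
```

```text
tool_pos: [338.7, -276.6, -9.8]
ft_force: [0.3, -0.1, 0.2]
tool_pos: [338.6, -276.5, -13.8]
ft_force: [-0.9, 0.5, -0.2]
tool_pos: [338.7, -276.6, -17.8]
ft_force: [-0.1, 0.3, -0.5]
tool_pos: [338.8, -276.7, -20.6]
ft_force: [-0.1, -0.2, 0.4]
```

```bash
python3 -m creep '[[[1,0,0,0.012,0],[1,0,0,0,0]]]' | egrep 'pos|ft'; python3 -m creep '[[[1,0,0,0.012,0],[1,0,0,0,0]]]'| egrep 'pos|ft'; python3 -m creep '[[[1,0,0,0.012,0],[1,0,0,0,0]]]'| egrep 'pos|ft'; python3 -m creep '[[[1,0,0,0.012,0],[1,0,0,0,0]]]'| egrep 'pos|ft'
```

```text
tool_pos: [338.8, -276.7, -23.6]
ft_force: [0.2, -0.3, 0.3]
tool_pos: [338.8, -276.6, -26.6]
ft_force: [0.5, 0.0, -1.4]
tool_pos: [338.7, -276.7, -29.6]
ft_force: [-0.6, 0.1, 0.3]
tool_pos: [338.8, -276.7, -32.6]
ft_force: [-0.0, 0.2, -0.2]
```

```bash
python3 -c "
from h import *
im=snap('scene','s2'); s=readout.state(); p=s['tool_pos']; print([np.round(proj('scene',p+np.array([0,0,z]))) for z in(0,30,33,60,100)])
u=proj('scene',[p[0],p[1],30]); x,y=int(u[0])-70,max(0,int(u[1])-70); print(x,y)
cv2.imwrite('pics/s2c.png',cv2.resize(im[y:y+120,x:x+140],None,fx=5,fy=5,interpolation=cv2.INTER_CUBIC))"
```

```text
[array([281., 183.]), array([281., 176.]), array([281., 175.]), array([282., 168.]), array([282., 158.])]
211 97
```

View pics/s2c.png

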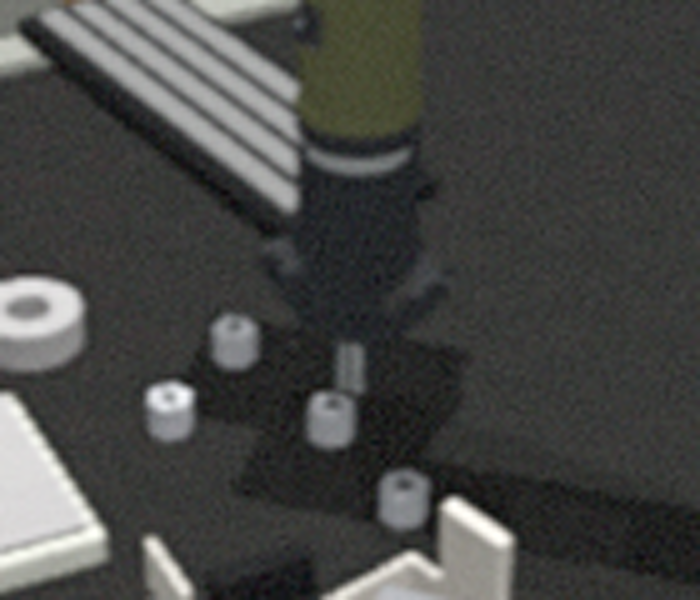

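The scene crop shows the fingertips at crop row 393, almost at bench level, while the reading says z = -33. So the reported TCP lies well beyond the real tips. I'll find contact in fine steps.

```bash
python3 -m creep '[[[1,0,0,0.008,0],[1,0,0,0,0]]]' | egrep 'pos|ft'; python3 -m creep '[[[1,0,0,0.006,0],[1,0,0,0,0]]]'| egrep 'pos|ft'; python3 -m creep '[[[1,0,0,0.006,0],[1,0,0,0,0]]]'| egrep 'pos|ft'; python3 -m creep '[[[1,0,0,0.004,0],[1,0,0,0,0]]]'| egrep 'pos|ft'
```

```text
tool_pos: [338.8, -276.7, -34.5]
ft_force: [-0.7, 0.3, -0.7]
tool_pos: [338.9, -276.8, -36.0]
ft_force: [0.5, 0.4, 0.2]
tool_pos: [338.9, -276.8, -37.5]
ft_force: [-0.5, 0.1, -0.4]
tool_pos: [339.0, -276.9, -38.3]
ft_force: [-0.3, 0.7, 0.3]
```

```bash
python3 -m creep '[[[1,0,0,0.004,0],[1,0,0,0,0]]]' | egrep 'pos|ft'; python3 -m creep '[[[1,0,0,0.004,0],[1,0,0,0,0]]]'| egrep 'pos|ft'; python3 -m creep '[[[1,0,0,0.004,0],[1,0,0,0,0]]]'| egrep 'pos|ft'; python3 -m creep '[[[1,0,0,0.004,0],[1,0,0,0,0]]]'| egrep 'pos|ft';python3 -m creep '[[[1,0,0,0.004,0],[1,0,0,0,0]]]'| egrep 'pos|ft'
```

```text
tool_pos: [339.0, -276.9, -38.4]
ft_force: [-1.1, 1.5, 13.0]
tool_pos: [339.0, -277.0, -38.5]
ft_force: [-3.7, 2.9, 26.4]
tool_pos: [339.1, -277.0, -38.5]
ft_force: [-4.3, 3.9, 38.8]
tool_pos: [339.1, -277.0, -38.6]
ft_force: [-6.2, 5.6, 51.3]
tool_pos: [339.1, -277.1, -38.6]
ft_force: [-7.5, 6.3, 63.3]
```

```bash
sed -i 's/p=np.array(s\["tool_pos"\])/p=np.array(s["tool_pos"])+np.array([0,0,38.4])/' h.py
python3 -m creep '[[[1,0,0,-0.2,0],[-1,0,0,-0.12,0],[-1,0,0,0,0],[-1,0,0,0,0],[-1,0,0,0,0],[-1,0,0,0,0]]]' | egrep 'pos|ft'
python3 -c "
from h import *
go(375.5,-242,2.5,-46.4)"
```

```text
tool_pos: [337.9, -275.8, 35.4]
ft_force: [0.2, 0.1, -0.2]
t 8.4 pos [ 337.9 -275.8   73.8] yang -46.5 q1 -45 q6 2 | turn -0.0006, before-turn [0.2024 0.0063 0.285 ], after-turn [0.2023 0.0066 0.285 ] F [ 0.2  0.1 -0.2] w 72.3
```

```bash
python3 -m creep '[[[-1,0.1,0.003,0,0],[-1,0.1023,0.0035,0,0],[-1,0,0,0,0],[-1,0,0,0.1,0],[-1,0,0,0.1,0],[-1,0,0,0.085,0],[-1,0,0,0,0],[0.2,0,0,0,0],[1,0,0,0,0],[1,0,0,0,0]]]' 40| egrep 'pos|ft'
python3 -m creep '[[[1,0,0,0,0],[1,0,0,0,0],[1,0,0,0,0],[1,0,0,-0.1,0],[1,0,0,-0.1,0],[1,0,0,-0.2,0],[1,0,0,-0.2,0],[1,0,0,0,0]]]'
python3 -c "
from h import *
go(430,195,170,90)"
```

```text
tool_pos: [377.3, -243.8, -33.7]
ft_force: [-0.8, -0.1, -0.1]
t: 10.25
tool_pos: [381.1, -246.5, 121.9]
orientation: [[0.725, 0.689, 0.011], [0.689, -0.725, -0.009], [0.002, 0.014, -1.0]]
ft_force: [0.7, -0.2, 0.2]
gripper_width: 23.1
finger_force: 39.5
t 10.2 pos [ 381.1 -246.5  160.3] yang -46.5 q1 -38 q6 8 | turn 0.3628, before-turn [ 1.3585 -1.1446 -0.0519], after-turn [ 0.1963 -1.7656 -0.0519] F [ 0.7 -0.2  0.2] w 23.1
```

```bash
python3 -m creep '[[[1,0,0,-0.0086,0.0605],[1,0,0,-0.0086,0.0605],[1,0,0,-0.0086,0.0605],[1,0,0,-0.0086,0.0605],[1,0,0,-0.0086,0.0605],[1,0,0,-0.0086,0.0603]]]'| egrep 'pos|ft'
python3 -m creep '[[[1,0.049,-0.1766,0,0],[1,0.049,-0.1766,0,0],[1,0.049,-0.1766,0,0],[1,0.049,-0.1766,0,0],[1,0,-0.1766,0,0],[1,0,-0.1766,0,0],[1,0,-0.1766,0,0],[1,0,-0.1766,0,0],[1,0,-0.1766,0,0],[1,0,-0.1766,0,0]]]'| egrep 'pos|ft'
python3 -m creep '[[[1,0,0,0,0],[1,0,0,0,0]]]'| egrep 'pos|ft|wid'
python3 -c "
from h import *
go(430,195,170,90); im=snap('wrist','w4')"
```

```text
tool_pos: [376.2, -242.7, 128.1]
ft_force: [0.4, -0.2, -0.7]
tool_pos: [425.0, 200.0, 128.1]
ft_force: [0.8, -0.4, -0.6]
tool_pos: [425.0, 199.0, 127.9]
ft_force: [0.9, -0.4, -1.0]
gripper_width: 23.4
t 12.1 pos [425.  199.  166.3] yang -89.8 q1 20 q6 110 | turn 0.0015, before-turn [ 0.02    0.0161 -0.0148], after-turn [ 0.02    0.016  -0.0148] F [ 0.9 -0.4 -1. ] w 23.4
```

View pics/w4.png

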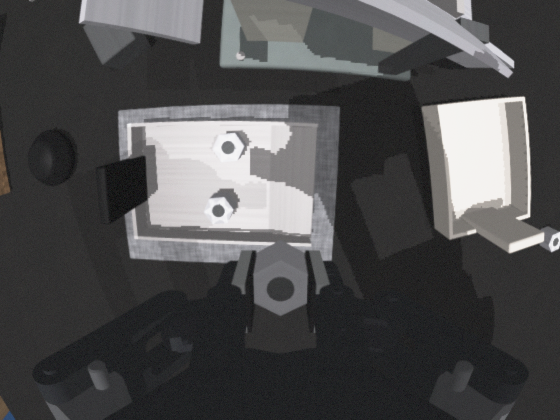

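The wrist view shows the mat with corners at (119,110), (338,106), (332,260) and (130,257). The tray is on it with spacers at (228,147) and (218,210), the tab at (125,188), and the spacer is held at (280,288). Next I'll compute the tray pose and free spots.

```bash
python3 - <<'E'
from h import *
np.set_printoptions(precision=1,suppress=True)
P=eyes.camera_params("wrist")
f=lambda u,z:onz("wrist",*u,z,P)
m=np.array([f(u,3) for u in [(119,110),(338,106),(332,260),(130,257)]]); print("mat",m,m.mean(0),np.degrees(np.arctan2(*(m[0]-m[1]+m[3]-m[2])[[1,0]])))
print("P5,6",f((228,147),31),f((218,210),31))
print("far wall top", f((133,124),33),f((318,124),33),"near", f((318,243),33))
print("tab top edge",f((146,157),88),f((103,172),88),"foot",f((146,205),33),f((103,222),33))
print("dish corners", f((423,104),36),f((526,97),36),f((532,222),36),f((438,237),36))
t=cv2.imread("pics/top0.png")
for u in [(165+63/3,140+262/3),(165+214/3,140+262/3),(165+211/3,140+362/3),(165+60/3,140+358/3)]: print("tray top view z33",onz("top",*u,33))
for u in [(165+40/3,140+250/3),(165+237/3,140+252/3),(165+233/3,140+393/3),(165+36/3,140+392/3)]: print("mat top view",onz("top",*u,3))
E
```

```text
mat [[514.1 360.8   3. ]
 [510.5 144.1   3. ]
 [355.6 144.4   3. ]
 [355.5 364.6   3. ]] [433.9 253.5   3. ] 89.54856352921692
P5,6 [473.2 243.1  31. ] [417.  254.1  31. ]
far wall top [497.9 330.7  33. ] [492.8 166.4  33. ] near [386.3 163.7  33. ]
tab top edge [472.3 295.1  88. ] [462.7 333.2  88. ] foot [422.5 323.1  33. ] [405.4 373.9  33. ]
dish corners [515.6  72.2  36. ] [538.6 -52.9  36. ] [405.  -82.9  36. ] [391.3  44.5  36. ]
tray top view z33 [494.8 331.4  33. ]
tray top view z33 [494.3 164.   33. ]
tray top view z33 [383.9 166.5  33. ]
tray top view z33 [388.7 332.8  33. ]
mat top view [511.2 363.3   3. ]
mat top view [508.3 140.9   3. ]
mat top view [350.2 144.5   3. ]
mat top view [351.8 364.7   3. ]
```

```bash
python3 -c "
from h import *
go(445,271,13,-90)"
```

```text
t 12.1 pos [424.9 198.  166.3] yang -89.9 q1 20 q6 110 | turn 0.0006, before-turn [ 0.0816 -0.2928  0.6126], after-turn [ 0.0812 -0.2929  0.6126] F [-0.6 -0.3 -0.7] w 23.1
```

```bash
python3 -m creep '[[[1,0.04,-0.146,0,0],[1,0.041,-0.147,0,0],[1,0,0,0.15,0],[1,0,0,0.15,0],[1,0,0,0.15,0],[1,0,0,0.1,0],[1,0,0,0.04,0],[1,0,0,0.022,0],[1,0,0,0,0]]]'| egrep 'pos|ft'
python3 -m creep '[[[0.2,0,0,0,0],[0.2,0,0,0,0],[0.2,0,0,0,0],[0.2,0,0,-0.05,0],[0.2,0,0,-0.15,0],[0,0,0,-0.2,0],[0,0,0,-0.2,0]]]'
python3 -c "
from h import *
go(374.9,-149,200,-45.3)"
```

```text
tool_pos: [446.6, 270.8, -24.5]
ft_force: [-0.0, 0.5, 0.1]
t: 13.7
tool_pos: [445.3, 271.4, 127.0]
orientation: [[1.0, 0.0, -0.001], [0.0, -1.0, -0.0], [-0.001, 0.0, -1.0]]
ft_force: [1.0, 0.7, -0.0]
gripper_width: 42.8
finger_force: 0.0
t 13.7 pos [445.3 271.4 165.4] yang -90.0 q1 27 q6 117 | turn -0.3724, before-turn [-0.2819  1.6815 -0.1374], after-turn [-1.383   0.9971 -0.1374] F [ 1.   0.7 -0. ] w 42.8
```

```bash
python3 -m creep '[[[-1,0,0.187,0,0],[-1,0,0.187,0,0],[-1,0,0.187,0,0],[-1,0,0.187,0,0],[-1,0,0.187,0,0],[-1,-0.07,0.187,0,0],[-1,-0.07,0.187,0,0],[-1,-0.07,0.187,0,0],[-1,-0.07,0.1855,0,0]]]'| egrep 'pos|ft'
python3 -m creep '[[[-1,0,0,0.05,-0.062],[-1,0,0,0.05,-0.062],[-1,0,0,0.05,-0.062],[-1,0,0,0.05,-0.062],[-1,0,0,0.05,-0.062],[-1,0,0,0.05,-0.0624],[-1,0,0,0,0]]]'| egrep 'pos|ft'
python3 -c "
from h import *
go(374.9,-149,4,-45.3)"
```

```text
tool_pos: [375.3, -150.4, 126.1]
ft_force: [1.0, -1.2, 0.5]
tool_pos: [375.0, -148.2, 49.7]
ft_force: [-0.4, 0.1, -0.2]
t 15.3 pos [ 375.  -148.2   88.1] yang -45.3 q1 -28 q6 18 | turn 0.0001, before-turn [-0.0022  0.0028  0.3363], after-turn [-0.0022  0.0028  0.3363] F [-0.4  0.1 -0.2] w 85.6
```

```bash
python3 -m creep '[[[-1,0,0.002,0.12,0],[-1,0,0,0.12,0],[-1,0,0,0.08,0],[-1,0,0,0.016,0],[0.2,0,0,0,0],[1,0,0,0,0],[1,0,0,0,0],[1,0,0,0,0],[1,0,0,0,0],[1,0,0,0,0]]]' 40| egrep 'pos|ft|wid|fing'
python3 -m creep '[[[1,0,0,-0.1,0],[1,0,0,-0.2,0],[1,0,0,-0.2,0.062],[1,0,0,-0.15,0.062],[1,0,0,0,0.062],[1,0,0,0,0.062],[1,0,0,0,0.062],[1,0,0,0,0.0625],[1,0,0,0,0]]]' | egrep 'pos|ft|wid|fing'
python3 -c "
from h import *
go(415,203,13,-90)"
```

```text
tool_pos: [377.0, -149.5, -32.7]
ft_force: [-0.0, 1.1, 6.6]
gripper_width: 23.2
finger_force: 39.0
tool_pos: [376.1, -149.0, 129.2]
ft_force: [0.6, 0.3, 0.1]
gripper_width: 22.8
finger_force: 39.7
t 17.2 pos [ 376.1 -149.   167.6] yang -90.1 q1 -28 q6 62 | turn -0.0004, before-turn [ 0.1541 -1.4085  0.6181], after-turn [ 0.1554 -1.4083  0.6181] F [0.6 0.3 0.1] w 22.8
```

```bash
python3 -m creep '[[[1,0.052,-0.176,0,0],[1,0.052,-0.176,0,0],[1,0.0515,-0.176,0,0],[1,0,-0.176,0,0],[1,0,-0.176,0,0],[1,0,-0.176,0,0],[1,0,-0.176,0,0],[1,0,-0.1765,0,0],[1,0,0,0.1,0],[1,0,0,0.15,0]]]' | egrep 'pos|ft|wid|fing'
python3 -m creep '[[[1,0,0,0.15,0],[1,0,0,0.1,0],[1,0,0,0.06,0],[1,0,0,0.035,0],[1,0,0,0,0],[0.2,0,0,0,0],[0.2,0,0,0,0],[0.2,0,0,0,0]]]' | egrep 'pos|ft|wid|fing'
python3 -m creep '[[[0.2,0,0,-0.05,0],[0.2,0,0,-0.15,0],[0,0,0,-0.2,0],[0,0,0,-0.2,0]]]' | egrep 'pos|ft|wid|fing'
python3 -c "
from h import *
go(461.2,-296.5,90,-40.4)"
```

```text
tool_pos: [417.9, 205.9, 67.7]
ft_force: [-0.3, -0.2, -1.5]
gripper_width: 22.9
finger_force: 39.8
tool_pos: [416.1, 203.2, -19.1]
ft_force: [1.1, -0.1, 0.0]
gripper_width: 34.3
finger_force: 0.0
tool_pos: [414.6, 202.7, 131.9]
ft_force: [1.3, 0.1, 0.5]
gripper_width: 42.5
finger_force: 0.0
t 19.4 pos [414.6 202.7 170.3] yang -90.0 q1 21 q6 111 | turn -0.4134, before-turn [0.1871 1.9966 0.3216], after-turn [-1.3996  1.4362  0.3216] F [1.3 0.1 0.5] w 42.5
```

```bash
python3 -m creep '[[[-1,0.05,0.18,0,0],[-1,0.05,0.18,0,0],[-1,0,0.185,0,0],[-1,0,0.185,0,0],[-1,0,0.185,0,0],[-1,0,0.185,0,0],[-1,0,0.185,0,0],[-1,0,0.185,0,0],[-1,0.04,0.18,0,0],[-1,0.0471,0.18,0,0]]]' | egrep 'pos|ft'
python3 -m creep '[[[-1,0,0.1666,0,0],[-1,0,0,0.05,-0.06],[-1,0,0,0.05,-0.06],[-1,0,0,0.05,-0.06],[-1,0,0,0.05,-0.06],[-1,0,0,0.05,-0.06],[-1,0,0,0.05,-0.06],[-1,0,0,0.02,-0.0534],[-1,0,0,0,0]]]' | egrep 'pos|ft'
python3 -c "
from h import *
im=snap('wrist','w5');P=eyes.camera_params('wrist')
for a,c in blobs(im,None,120,200,6000): print(a,c,onz('wrist',*c,24,P))
go(461.2,-296.5,5,-40.4)"
```

```text
tool_pos: [461.4, -256.4, 130.9]
ft_force: [0.4, 1.3, 0.5]
tool_pos: [461.3, -295.8, 49.7]
ft_force: [-0.3, 0.8, 1.1]
2238 [35.53708668 22.19615728] [422.86161669 -44.44633666  24.        ]
863 [281.43453071 226.38470452] [ 462.48558097 -296.42242861   24.        ]
898 [444.76057906 292.58685969] [ 525.26012672 -425.86636563   24.        ]
612 [254.74183007 332.53594771] [ 389.61153794 -349.61876811   24.        ]
t 21.4 pos [ 461.7 -296.    88.6] yang -40.5 q1 -37 q6 3 | turn -0.0012, before-turn [-2.600e-03 -2.000e-04  3.345e-01], after-turn [-2.600e-03 -2.000e-04  3.345e-01] F [-0.4  0.8 -0.8] w 85.6
```

```bash
python3 -m creep '[[[-1,0,0,0.12,0],[-1,0,0,0.12,0],[-1,0,0,0.08,0],[-1,0,0,0.0145,0],[0.2,0,0,0,0],[1,0,0,0,0],[1,0,0,0,0],[1,0,0,0,0],[1,0,0,0,0],[1,0,0,0,0]]]' 40| egrep 'pos|ft|wid|fing'
python3 -m creep '[[[1,0,0,-0.1,0],[1,0,0,-0.2,0],[1,0,0,-0.2,0.059],[1,0,0,-0.15,0.059],[1,0,0,0,0.059],[1,0,0,0,0.059],[1,0,0,0,0.059],[1,0,0,0,0.059],[1,0,0,0,0.0594],[1,0,0,0,0]]]' | egrep 'pos|ft|wid|fing'
python3 -c "
from h import *
go(444,205,16,-90)"
```

```text
tool_pos: [462.7, -296.8, -32.4]
ft_force: [-1.0, 0.7, 6.2]
gripper_width: 22.9
finger_force: 39.6
tool_pos: [461.7, -296.1, 129.1]
ft_force: [-0.1, 0.1, -0.9]
gripper_width: 23.2
finger_force: 39.4
t 23.4 pos [ 461.7 -296.1  167.5] yang -90.0 q1 -37 q6 53 | turn -0.0004, before-turn [-0.0725 -2.0041  0.6059], after-turn [-0.0708 -2.0042  0.6059] F [-0.1  0.1 -0.9] w 23.2
```

```bash
python3 -m creep '[[[1,-0.007,-0.19,0,0],[1,-0.007,-0.19,0,0],[1,-0.007,-0.19,0,0],[1,-0.007,-0.19,0,0],[1,-0.007,-0.19,0,0],[1,-0.007,-0.19,0,0],[1,-0.007,-0.19,0,0],[1,-0.007,-0.19,0,0],[1,-0.007,-0.19,0,0],[1,-0.0085,-0.19,0,0]]]' | egrep 'pos|ft|wid|fing'
python3 -m creep '[[[1,0,-0.104,0,0],[1,0,0,0.15,0],[1,0,0,0.15,0],[1,0,0,0.15,0],[1,0,0,0.1,0],[1,0,0,0.055,0],[1,0,0,0,0],[0.2,0,0,0,0],[0.2,0,0,0,0],[0.2,0,0,0,0]]]' | egrep 'pos|ft|wid|fing'
python3 -m creep '[[[0.2,0,0,-0.05,0],[0.2,0,0,-0.15,0],[0,0,0,-0.2,0],[0,0,0,-0.2,0]]]' | egrep 'pos|ft|wid|fing'
python3 -c "
from h import *
go(389.0,-350,90,-60.9)"
```

```text
tool_pos: [443.9, 180.7, 129.2]
ft_force: [1.3, -0.4, -0.2]
gripper_width: 23.0
finger_force: 39.5
tool_pos: [444.6, 204.9, -21.9]
ft_force: [0.4, 0.6, 0.0]
gripper_width: 34.0
finger_force: 0.0
tool_pos: [443.4, 204.4, 129.3]
ft_force: [0.8, -0.2, -0.4]
gripper_width: 42.8
finger_force: 0.0
t 25.8 pos [443.4 204.4 167.7] yang -90.0 q1 20 q6 110 | turn -0.2424, before-turn [-0.2177  2.2176  0.3119], after-turn [-1.2685  1.832   0.3119] F [ 0.8 -0.2 -0.4] w 42.8
```

```bash
python3 -m creep '[[[-1,0,0.185,0,0],[-1,0,0.185,0,0],[-1,0,0.185,0,0],[-1,0,0.185,0,0],[-1,0,0.185,0,0],[-1,0,0.185,0,0],[-1,0,0.185,0,0],[-1,0,0.185,0,0],[-1,-0.054,0.185,0,0],[-1,-0.054,0.185,0,0]]]' | egrep 'pos|ft'
python3 -m creep '[[[-1,-0.054,0.184,0,0],[-1,-0.0557,0.1836,0,0],[-1,0,0,0.06,-0.06],[-1,0,0,0.06,-0.06],[-1,0,0,0.08,-0.06],[-1,0,0,0.1,-0.0624],[-1,0,0,0,0]]]' | egrep 'pos|ft'
python3 -c "
from h import *
im=snap('wrist','w6');P=eyes.camera_params('wrist')
for a,c in blobs(im,None,120,200,6000): print(a,c,onz('wrist',*c,24,P))
go(389.0,-350,8,-60.9)"
```

```text
tool_pos: [416.6, -259.7, 128.2]
ft_force: [0.5, 0.4, 0.3]
tool_pos: [387.4, -347.6, 50.4]
ft_force: [-0.9, 0.5, -0.3]
1680 [17.19107143 22.04583333] [434.52410363 -72.94764796  24.        ]
1416 [383.78177966  11.17655367] [ 551.22769669 -336.85120596   24.        ]
1469 [284.57113683 221.8645337 ] [ 392.1507719  -349.40577164   24.        ]
609 [157.37602627 283.18226601] [ 301.71076602 -288.5216491    24.        ]
611 [402.72340426 282.97217676] [ 392.7521885  -452.45864992   24.        ]
684 [ 58.85380117 405.30409357] [  48.58175486 -224.45013146   24.        ]
676 [501.66863905 404.99852071] [ 313.40222291 -697.77447165   24.        ]
624 [451.16346154 406.97275641] [ 293.55890894 -613.43081287   24.        ]
t 27.5 pos [ 388.3 -348.4   90.2] yang -61.1 q1 -47 q6 15 | turn -0.0015, before-turn [-0.0004  0.0079  0.3289], after-turn [-0.0004  0.0079  0.3289] F [-1.1 -0.9 -0.2] w 85.4
```

```bash
python3 -m creep '[[[-1,0,0.007,0.12,0],[-1,0,0,0.12,0],[-1,0,0,0.07,0],[-1,0,0,0.013,0],[0.2,0,0,0,0],[1,0,0,0,0],[1,0,0,0,0],[1,0,0,0,0],[1,0,0,0,0],[1,0,0,0,0]]]' 40| egrep 'pos|ft|wid|fing'
python3 -m creep '[[[1,0,0,-0.1,0],[1,0,0,-0.2,0],[1,0,0,-0.2,0.06],[1,0,0,-0.15,0.06],[1,0,0,0,0.06],[1,0,0,0,0.062],[1,0,0,0,0]]]' | egrep 'pos|ft|wid|fing'
python3 -c "
from h import *
go(472,194,24,-90)"
```

```text
tool_pos: [391.0, -351.7, -26.9]
ft_force: [0.5, -0.3, 5.6]
gripper_width: 22.8
finger_force: 39.1
tool_pos: [390.5, -351.1, 135.3]
ft_force: [-0.6, -0.3, -0.1]
gripper_width: 22.7
finger_force: 39.6
t 29.2 pos [ 390.5 -351.1  173.7] yang -90.0 q1 -47 q6 43 | turn 0.0000, before-turn [ 0.3255 -2.1812  0.597 ], after-turn [ 0.3255 -2.1812  0.597 ] F [-0.6 -0.3 -0.1] w 22.7
```

```bash
python3 -m creep '[[[1,0.032,-0.18,0,0],[1,0.032,-0.18,0,0],[1,0.032,-0.18,0,0],[1,0.032,-0.18,0,0],[1,0.032,-0.18,0,0],[1,0.032,-0.18,0,0],[1,0.032,-0.18,0,0],[1,0.032,-0.18,0,0],[1,0.032,-0.18,0,0],[1,0.0375,-0.18,0,0]]]' | egrep 'pos|ft|wid|fing'
python3 -m creep '[[[1,0,-0.181,0,0],[1,0,-0.2,0,0],[1,0,0,0,0]]]' | egrep 'pos|ft|wid|fing'
python3 -c "
from h import *
snap('wrist','w7')
go(472,194,24,-90)"
```

```text
tool_pos: [471.1, 100.8, 134.3]
ft_force: [1.1, 0.4, -0.3]
gripper_width: 22.7
finger_force: 39.6
tool_pos: [471.5, 200.1, 134.3]
ft_force: [0.7, -1.6, 0.4]
gripper_width: 22.5
finger_force: 39.7
t 30.6 pos [471.1 197.1 172.5] yang -89.5 q1 18 q6 107 | turn 0.0042, before-turn [0.0036 0.0127 0.5938], after-turn [0.0037 0.0127 0.5938] F [ 0.6  0.5 -0.3] w 23.0
```

View pics/w7.png

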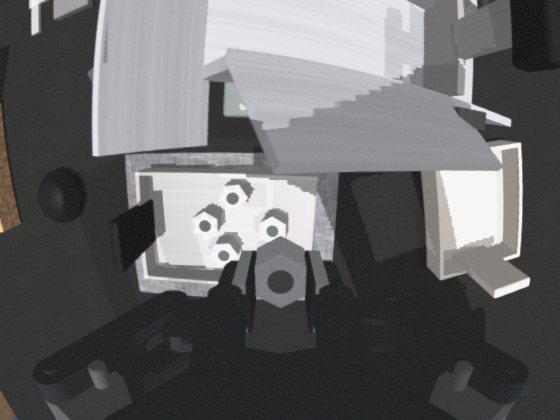

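The tray now holds spacers at (234,196), (206,225), (223,255) and (272,229), with one hidden behind the held one. I'm checking the feeder's near flare edge (275,165)–(500,165) for clearance before lowering.

```bash
python3 -c "
from h import *
P=eyes.camera_params('wrist')
for u in [(93,155),(208,145),(98,10),(275,165),(228,50),(500,168)]: print(u,np.round(onz('wrist',*u,246,P),0),np.round(onz('wrist',*u,216,P),0))
t=[(267,147.5),(228,50)]
for u in [(165+140/3,140+110/3),(165+282/3,140+120/3),(165+160/3,140+68/3),(165+282/3,140+88/3),(165+103/3,140+70/3),(165+95/3,140+210/3),(165+155/3,140+180/3),(165+285/3,140+220/3)]: print('top',u,np.round(onz('top',*u,246),0),np.round(onz('top',*u,216),0))
"
```

```text
(93, 155) [534. 243. 246.] [531. 262. 216.]
(208, 145) [535. 214. 246.] [533. 220. 216.]
(98, 10) [570. 242. 246.] [583. 261. 216.]
(275, 165) [530. 199. 246.] [526. 199. 216.]
(228, 50) [555. 209. 246.] [562. 214. 216.]
(500, 168) [532. 142. 246.] [529. 118. 216.]
top (211.66666666666666, 176.66666666666666) [625. 218. 246.] [631. 223. 216.]
top (259.0, 180.0) [615.  79. 246.] [620.  80. 216.]
top (218.33333333333334, 162.66666666666666) [667. 199. 246.] [674. 203. 216.]
top (259.0, 169.33333333333334) [647.  79. 246.] [653.  80. 216.]
top (199.33333333333334, 163.33333333333334) [665. 255. 246.] [672. 260. 216.]
top (196.66666666666666, 210.0) [526. 261. 246.] [530. 266. 216.]
top (216.66666666666666, 200.0) [556. 203. 246.] [560. 207. 216.]
top (260.0, 213.33333333333331) [516.  75. 246.] [519.  77. 216.]
```

```bash
python3 -m creep '[[[1,-0.004,0.0127,0,0.004],[1,0,0,0.15,0],[1,0,0,0.1,0],[1,0,0,0.1,0],[1,0,0,0.1,0],[1,0,0,0.08,0],[1,0,0,0.05,0],[1,0,0,0.01,0],[1,0,0,0,0]]]' | egrep 'pos|ft|wid|fing'
python3 -m creep '[[[0.2,0,0,0,0],[0.2,0,0,0,0],[0.2,0,0,0,0],[0.2,0,0,-0.05,0],[0.2,0,0,-0.15,0],[0.2,0,0,-0.2,0],[0.2,0,0,-0.2,0],[0.2,0,0,-0.2,0]]]' | egrep 'pos|ft|wid|fing'
python3 -c "
from h import *
go(380,230,215)"
```

```text
tool_pos: [470.4, 188.9, -13.1]
ft_force: [-0.2, -0.2, -0.7]
gripper_width: 22.7
finger_force: 39.7
tool_pos: [470.0, 190.8, 189.0]
ft_force: [1.3, -0.7, 0.2]
gripper_width: 34.3
finger_force: 0.0
t 32.2 pos [470.  190.8 227.4] yang -90.4 q1 17 q6 108 | turn 0.0000, before-turn [-0.361  -0.1541  0.0496], after-turn [-0.361  -0.1541  0.0496] F [ 1.3 -0.7  0.2] w 34.3
```

```bash
python3 -m creep '[[[0.2,0,0,-0.2,0],[0.2,0,0,-0.2,0],[0.2,0,0,0,0],[0.2,0,0,0,0]]]' | egrep 'pos|ft'
cat > two.py <<'E'
import sys,json; from h import *
n=sys.argv[1]; P=eyes.camera_params("wrist"); json.dump({k:np.array(v).tolist() for k,v in P.items()},open(f"pics/{n}.json","w")); snap("wrist",n)
E
python3 two.py w8
python3 -m creep '[[[0.2,0,0.16,0,0],[0.2,0,0.16,0,0],[0.2,0,0.16,0,0],[0.2,0,0,0,0],[0.2,0,0,0,0]]]' | egrep 'pos|ft'
python3 two.py w9
python3 - <<'E'
from h import *
s=snap("scene","s3")
a=cv2.imread("pics/w8.png");b=cv2.imread("pics/w9.png"); M=np.zeros((600,800,3),np.uint8)
r=lambda i,w,h:cv2.resize(i,(w,h),interpolation=cv2.INTER_AREA)
M[:300,:400]=r(a,400,300); M[:300,400:]=r(b,400,300); M[300:,:400]=cv2.resize(s[180:330,220:420],(400,300),interpolation=cv2.INTER_CUBIC)
M[300:,400:]=cv2.resize(a[0:300,0:400],(400,300)); cv2.imwrite("pics/m1.png",M)
E
```

```text
tool_pos: [471.2, 191.2, 288.7]
ft_force: [0.4, 0.1, -1.1]
tool_pos: [468.4, 70.4, 285.0]
ft_force: [0.9, 0.6, -0.1]
```

View pics/m1.png

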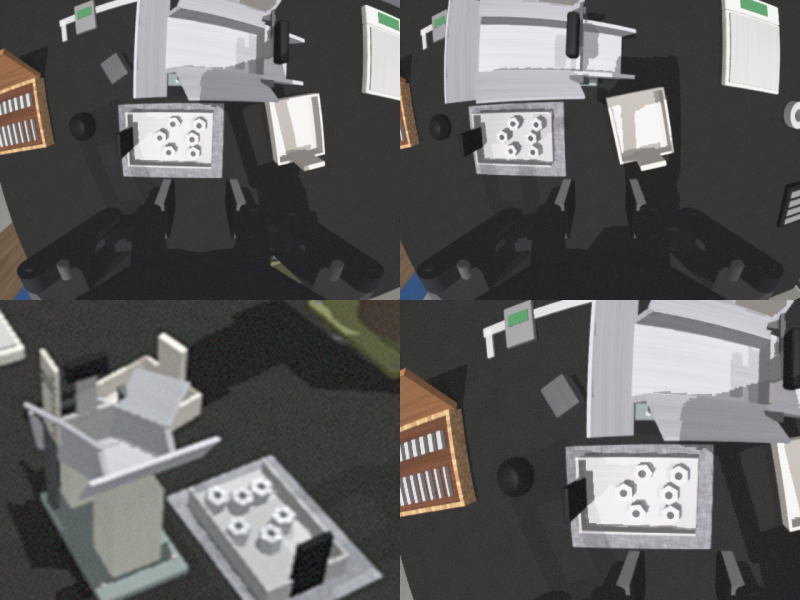

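All six spacers stand in the tray. Back wall of the hopper is at the left, the gate grip is near (242,49) in the second wrist frame, and the dish sits below the mouth. Next I'll triangulate the tray tab, the gate grip and the feeder corners.

```bash
python3 - <<'E'
from h import *
import json
np.set_printoptions(precision=1,suppress=True)
P={n:{k:np.array(v) for k,v in json.load(open(f"pics/{n}.json")).items()} for n in("w8","w9")}
S=cv2.imread("pics/s3.png")
for u in [(269,329),(313,312.5),(240,277.5)]: print("base",onz("scene",*u,0))
for n,box in (("w8",(140,160,215,245)),("w9",(60,160,130,240)),("w8",(370,15,420,100)),("w9",(225,5,270,90))):
    g=cv2.cvtColor(cv2.imread(f"pics/{n}.png"),cv2.COLOR_BGR2GRAY); x0,y0,x1,y1=box; r=cv2.GaussianBlur(g,(3,3),0)[y0:y1,x0:x1]
    cs,_=cv2.findContours((r<32).astype(np.uint8),cv2.RETR_EXTERNAL,cv2.CHAIN_APPROX_NONE)
    for k in sorted(cs,key=cv2.contourArea)[-2:]: print(n,box,cv2.contourArea(k),(cv2.approxPolyDP(k,4,True).reshape(-1,2)+[x0,y0]).tolist(), np.percentile(r,[5,30,60]))
f=lambda a,b:tri(ray("wrist",*a,P["w8"]),ray("wrist",*b,P["w9"]))
print("tab mid",f((164.5,209.5),(89.5,206)))
print("rim near corner",f((187,137),(66,143)))
print("flare near uphill",f((244,139),(105,141)),"downhill",f((386,137),(258,136)))
print("tray corners w8 z33",[onz("wrist",*u,33,P["w8"])for u in [(179,155),(300,155),(296,236),(180,233)]])
print("mat w8 z3",[onz("wrist",*u,3,P["w8"])for u in [(166,146),(313,147),(311,249),(172,245)]])
E
```

```text
base [652.9 236.1   0. ]
base [541.7 243.8   0. ]
base [645.2  65.    0. ]
w8 (140, 160, 215, 245) 426.0 [[183, 180], [167, 187], [171, 217], [185, 204]] [ 27.   54.  145.4]
w9 (60, 160, 130, 240) 57.5 [[60, 162], [67, 172], [67, 190], [70, 176]] [26. 54. 57.]
w9 (60, 160, 130, 240) 652.5 [[111, 180], [87, 188], [91, 217], [113, 204]] [26. 54. 57.]
w8 (370, 15, 420, 100) 294.0 [[390, 31], [385, 37], [384, 85], [396, 86], [390, 76]] [28. 54. 61.]
w9 (225, 5, 270, 90) 4.0 [[247, 76], [240, 79]] [ 39.  61. 155.]
w9 (225, 5, 270, 90) 13.0 [[249, 42], [248, 65]] [ 39.  61. 155.]
tab mid (array([433.1, 348.9,  62.7]), [1.7290394866269003, 1.7290394866267864])
rim near corner (array([531.7, 267.9, 208. ]), [0.6122463065395118, 0.6122463065397363])
flare near uphill (array([529. , 219.6, 213.9]), [1.1721476010382204, 1.1721476010382692]) downhill (array([526.9,  90.4, 169. ]), [2.0211415167487035, 2.021141516748885])
tray corners w8 z33 [array([501.6, 332.2,  33. ]), array([497.8, 165. ,  33. ]), array([382.7, 170.1,  33. ]), array([387.6, 340. ,  33. ])]
mat w8 z3 [array([513.6, 361.9,   3. ]), array([506.6, 144.5,   3. ]), array([350.3, 145.2,   3. ]), array([356.8, 366.2,   3. ])]
```

```bash
python3 - <<'E'
from h import *
import json
np.set_printoptions(precision=1,suppress=True)
P={n:{k:np.array(v) for k,v in json.load(open(f"pics/{n}.json")).items()} for n in("w8","w9")}
f=lambda a,b:tri(ray("wrist",*a,P["w8"]),ray("wrist",*b,P["w9"]))
for a,b in (((167,187),(87,188)),((171,217),(91,217)),((185,204),(113,204)),((183,180),(111,180))): print("tab",f(a,b))
print("grip",f((391,58),(243,49)))
print("proj tab exp w8,w9",[[np.round(proj("wrist",(x,326.5,88),P[n])) for x in(420,466)] for n in P])
print("proj grip",[[np.round(proj("wrist",(594.4,101,z),P[n])) for z in(180,200,220)] for n in P])
go(443.5,331,120,0)
E
```

```text
tab (array([465.5, 335.6,  81.4]), [0.2854089405516061, 0.28540894055173927])
tab (array([426.7, 331.7,  87.4]), [1.1263489965305185, 1.1263489965306517])
tab (array([426.6, 333.2,  17. ]), [0.8055128463771148, 0.8055128463770717])
tab (array([462.6, 335.7,  10.1]), [0.24990992240724139, 0.24990992240716786])
grip (array([597.7,  98.7, 206.8]), [0.12261983171462144, 0.12261983171487817])
proj tab exp w8,w9 [[array([175., 223.]), array([172., 188.])], [array([ 94., 221.]), array([ 90., 188.])]]
proj grip [[array([379.,  67.]), array([386.,  63.]), array([394.,  59.])], [array([244.,  59.]), array([241.,  55.]), array([238.,  49.])]]
t 33.3 pos [468.9  71.7 324.1] yang -90.4 q1 4 q6 94 | turn 0.7463, before-turn [-0.1 -1.   0.8], after-turn [-1.   0.1  0.8] F [-0.9  0.7  0.5] w 34.4
```

```bash
python3 -m creep '[[[-1,0,0,0,-0.067],[-1,0,0,0,-0.067],[-1,0,0,0,-0.067],[-1,0,0,0,-0.067],[-1,0,0,0,-0.067],[-1,0,0,0,-0.067],[-1,0,0,0,-0.067],[-1,0,0,0,-0.067],[-1,0,0,0,-0.067],[-1,0,0,0,-0.067]]]' | egrep 'pos|ft'
python3 -m creep '[[[-1,0,0,0,-0.07],[-1,0.17,-0.0155,0,0],[-1,0.17,-0.0155,0.05,0],[-1,0.17,-0.0155,0.1,0],[-1,0.17,-0.0155,0.1,0],[-1,0.17,-0.0155,0.1,0],[-1,0.19,-0.0155,0.05,0],[-1,0,0,0.1,0],[-1,0,0,0.1,0],[-1,0,0,0,0]]]' | egrep 'pos|ft'
python3 two.py w10
python3 - <<'E'
from h import *
np.set_printoptions(precision=1,suppress=True)
P=eyes.camera_params("wrist"); go(446,335,64,-1.6)
im=cv2.imread("pics/w10.png"); g=cv2.GaussianBlur(cv2.cvtColor(im,cv2.COLOR_BGR2GRAY),(3,3),0)
print("exp tab",[np.round(proj("wrist",(x,y,88),P)) for x,y in((423,329),(469,329),(469,339),(423,339))])
cs,_=cv2.findContours((g[100:,180:380]<40).astype(np.uint8),cv2.RETR_EXTERNAL,cv2.CHAIN_APPROX_SIMPLE)
for k in sorted(cs,key=cv2.contourArea)[-3:]: print(cv2.contourArea(k),(cv2.approxPolyDP(k,5,True).reshape(-1,2)+[180,100]).tolist())
E
```

```text
tool_pos: [469.3, 72.6, 286.4]
ft_force: [1.2, -0.0, 0.1]
tool_pos: [449.7, 331.7, 132.7]
ft_force: [-0.5, 0.1, -0.2]
t 35.4 pos [451.3 332.  173.2] yang -1.5 q1 32 q6 34 | turn 0.0007, before-turn [ 0.  -0.   0.4], after-turn [ 0.  -0.   0.4] F [0.1 0.5 0. ] w 85.2
exp tab [array([242., 223.]), array([304., 221.]), array([304., 208.]), array([241., 210.])]
1.0 [[273, 199]]
1.5 [[257, 188]]
4.0 [[272, 192]]
```

```bash
python3 - <<'E'
from h import *
import json
P={k:np.array(v) for k,v in json.load(open("pics/w10.json")).items()}
g=cv2.GaussianBlur(cv2.cvtColor(cv2.imread("pics/w10.png"),cv2.COLOR_BGR2GRAY),(3,3),0)
for r in (205,212,219): print(r,[int(v) for v in g[r,225:325:3]])
for c in (255,272,290): print(c,[int(v) for v in g[180:250:3,c]])
E
```

```text
205 [231, 247, 247, 247, 247, 231, 69, 62, 63, 62, 61, 61, 62, 61, 61, 61, 61, 61, 60, 60, 58, 60, 60, 60, 60, 59, 145, 220, 219, 217, 216, 217, 219, 216]
212 [241, 247, 247, 247, 247, 218, 77, 79, 81, 80, 80, 81, 82, 80, 80, 80, 80, 80, 82, 82, 81, 81, 83, 83, 78, 69, 128, 220, 219, 217, 216, 218, 218, 215]
219 [227, 247, 247, 247, 242, 216, 218, 216, 217, 216, 217, 218, 220, 219, 234, 226, 217, 219, 216, 218, 228, 234, 218, 219, 220, 215, 219, 222, 218, 218, 217, 218, 218, 215]
255 [209, 124, 41, 40, 39, 40, 41, 41, 50, 85, 85, 77, 109, 217, 218, 218, 218, 218, 219, 219, 220, 231, 247, 247]
272 [222, 137, 40, 41, 39, 41, 40, 42, 48, 84, 85, 79, 101, 218, 229, 230, 221, 219, 210, 167, 177, 179, 168, 197]
290 [209, 133, 41, 41, 40, 40, 40, 41, 48, 86, 87, 80, 106, 222, 220, 220, 220, 219, 220, 218, 212, 172, 162, 162]
```

```bash
python3 -c "
from h import *
go(445,338,64,-1.6)"; python3 -m creep '[[[-1,0.023,-0.0245,0.15,0],[-1,0,0,0.15,0],[-1,0,0,0.1,0],[-1,0,0,0.03,0],[-1,0,0,0,0],[0,0,0,0,0],[1,0,0,0,0],[1,0,0,0,0],[1,0,0,0,0],[1,0,0,0,0]]]' 120 | egrep 'pos|ft|wid|fing'
python3 -m creep '[[[1,0,0,0,0],[1,0,0,0,0],[1,0,0,0,0]]]' | egrep 'pos|ft|wid|fing'
```

```text
t 35.4 pos [451.3 332.  173.2] yang -1.5 q1 32 q6 34 | turn 0.0007, before-turn [ 0.0244 -0.0239  0.437 ], after-turn [ 0.0243 -0.0239  0.437 ] F [0.1 0.5 0. ] w 85.2
tool_pos: [448.9, 338.4, 31.7]
ft_force: [-0.9, 0.6, 9.0]
gripper_width: 42.2
finger_force: 120.3
tool_pos: [449.0, 338.4, 31.8]
ft_force: [-2.1, 0.5, 9.0]
gripper_width: 42.7
finger_force: 120.4
```

```bash
python3 -m creep '[[[1,0,0,-0.02,0],[1,0,0,-0.02,0],[1,0,0,-0.04,0],[1,0,0,-0.04,0],[1,0,0,0,0],[1,0,0,0,0],[1,0,0,0,0]]]' | egrep 'pos|ft|wid|fing'
python3 - <<'E'
from h import *
print(readout.state()["torque"])
w=snap("wrist","w11"); s=snap("scene","s4"); M=np.zeros((600,800,3),np.uint8)
M[:420,:560]=w; M[300:,560:]=cv2.resize(s[210:360,300:420],(240,300),interpolation=cv2.INTER_CUBIC); cv2.imwrite("pics/m2.png",M)
E
```

```text
tool_pos: [447.6, 337.3, 59.2]
ft_force: [-0.4, -0.0, -4.3]
gripper_width: 42.5
finger_force: 122.2
[ 0.31435559 -0.02184566 -0.01824278]
```

View pics/m2.png

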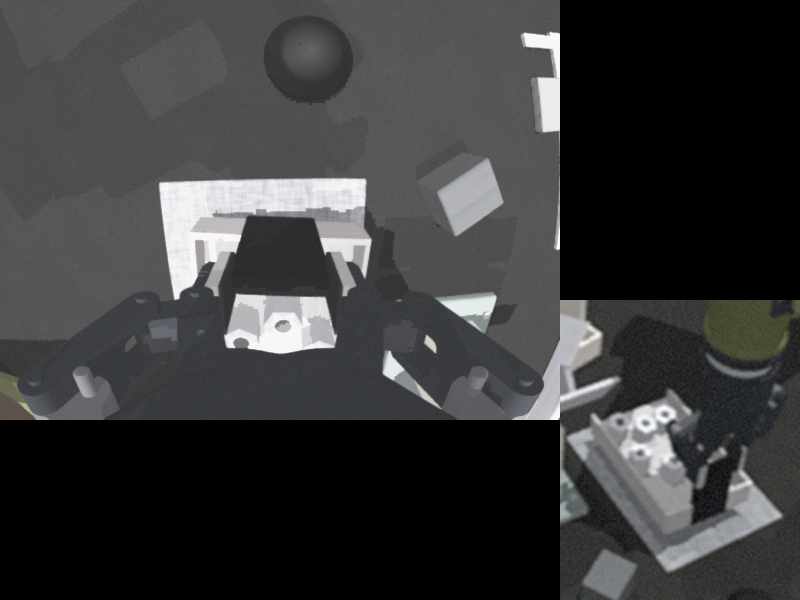

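The tray hangs level and all the spacers are in it (ft -4.3 N). I'll raise it and carry it over the hopper.

```bash
python3 -m creep '[[[1,0,0,-0.05,0],[1,0,0,-0.1,0],[1,0,0,-0.12,0],[1,0,0,-0.12,0],[1,0,0,-0.12,0],[1,0,0,-0.12,0],[1,0,0,-0.12,0],[1,0,0,-0.12,0],[1,0,0,-0.12,0],[1,0,0,-0.08,0]]]' | egrep 'pos|ft|wid|fing'
python3 -m creep '[[[1,0,0,-0.03,0],[1,0,0,0,0.009],[1,0,0,0,0]]]' | egrep 'pos|ft|wid|fing'
python3 -c "
from h import *
print(readout.state()['torque']);go(604,302,377,-2.5)"
```

```text
tool_pos: [448.1, 337.6, 330.2]
ft_force: [0.8, -0.0, -4.9]
gripper_width: 42.4
finger_force: 122.6
tool_pos: [447.1, 337.1, 333.3]
ft_force: [-0.1, -0.3, -5.4]
gripper_width: 42.5
finger_force: 122.6
[ 0.30917807 -0.04261803  0.00503328]
t 38.8 pos [447.1 337.1 371.7] yang -2.8 q1 33 q6 35 | turn -0.0023, before-turn [-0.1097  0.6335 -0.0223], after-turn [-0.1128  0.6329 -0.0223] F [-0.1 -0.3 -5.4] w 42.5
```

```bash
python3 -m creep '[[[1,-0.006,0.04,-0.004,0],[1,-0.016,0.09,-0.004,0],[1,-0.016,0.1,-0.004,0],[1,-0.016,0.1,-0.004,0],[1,-0.016,0.1,-0.004,0],[1,-0.016,0.1,-0.002,0],[1,-0.016,0.07,0,0],[1,-0.008,0.033,0,0],[1,0,0,0,0],[1,0,0,0,0]]]' | egrep 'pos|ft|wid|fing'
python3 -m creep '[[[1,0,0,0,0],[1,0,0,0,0],[1,0,0,0,0],[1,0,0,0,0],[1,0,0,0,0]]]' 60 | egrep 'pos|ft|wid|fing'
python3 -c "
from h import *
print(readout.state()['torque']);go(604,302,377,-2.5)"
```

```text
tool_pos: [603.9, 302.4, 339.0]
ft_force: [0.1, -1.1, -3.9]
gripper_width: 42.4
finger_force: 122.7
tool_pos: [604.4, 302.6, 340.2]
ft_force: [-0.7, -0.7, -4.2]
gripper_width: 42.4
finger_force: 122.7
[ 0.36377437 -0.03291287  0.02214443]
t 40.2 pos [604.4 302.6 378.6] yang -2.7 q1 23 q6 26 | turn -0.0018, before-turn [-0.0027 -0.0016  0.0065], after-turn [-0.0026 -0.0017  0.0065] F [-0.7 -0.7 -4.2] w 42.4
```

```bash
python3 -m creep '[[[0.1,0,0,0,0],[0.1,0,0,0,0]]]' 20 | egrep 'wid|fing'
python3 -m creep '[[[0.05,0,0,0,0],[0.05,0,0,0,0]]]' 20 | egrep 'ft|wid|fing'
python3 -c "
from h import *
print(readout.state()['torque'])"
```

```text
gripper_width: 42.1
finger_force: 122.7
ft_force: [0.1, 0.5, -4.2]
gripper_width: 42.5
finger_force: 122.7
[ 0.33687728 -0.0402416   0.01664511]
```

```bash
python3 -m creep '[[[0.02,0,0,0,0],[0.02,0,0,0,0]]]' 20 | egrep 'wid|fing'
python3 -m creep '[[[0.0,0,0,0,0],[0.0,0,0,0,0]]]' 20 | egrep 'wid|fing'
python3 -m creep '[[[-0.01,0,0,0,0],[-0.01,0,0,0,0]]]' 20 | egrep 'wid|fing'
python3 -m creep '[[[-0.02,0,0,0,0],[-0.02,0,0,0,0]]]' 20 | egrep 'wid|fing'
python3 -m creep '[[[-0.03,0,0,0,0],[-0.03,0,0,0,0]]]' 20 | egrep 'wid|fing'
python3 -c "
from h import *
print(readout.state()['torque'])"
```

```text
gripper_width: 42.2
finger_force: 122.7
gripper_width: 42.8
finger_force: 100.1
gripper_width: 43.5
finger_force: 87.3
gripper_width: 43.8
finger_force: 74.2
gripper_width: 44.4
finger_force: 61.2
[ 0.32791569 -0.02068118  0.045478  ]
```

```bash
T="from h import *;s=readout.state();print('tq %.2f Fz %.1f f %.1f'%(s['torque'][0],s['ft_force'][2],s['finger_force']))"
python3 -m creep '[[[-0.04,0,0,0,0],[-0.04,0,0,0,0]]]' 20 >/dev/null; python3 -c "$T"
python3 -m creep '[[[-0.05,0,0,0,0],[-0.05,0,0,0,0]]]' 20 >/dev/null; python3 -c "$T"
python3 -m creep '[[[-0.055,0,0,0,0],[-0.055,0,0,0,0],[-0.055,0,0,0,0]]]' 20 >/dev/null; python3 -c "$T"
```

```text
tq 0.25 Fz -4.4 f 47.5
tq 0.27 Fz -4.6 f 33.2
tq -0.01 Fz -2.0 f 27.0
```

The torque dropped to zero and the weight to 2.0 N, which is the tray alone, so it has swung down and emptied. I'll grip again firmly and look.

```bash
python3 -m creep '[[[0,0,0,0,0],[0.1,0,0,0,0],[0.1,0,0,0,0],[0.1,0,0,0,0],[0.1,0,0,0,0]]]' 60 | egrep 'pos|ft|wid|fing'
python3 two.py w12
python3 - <<'E'
from h import *
w=cv2.imread("pics/w12.png"); s=snap("scene","s5"); t=snap("top","t5"); M=np.zeros((600,800,3),np.uint8)
M[:300,:400]=cv2.resize(w,(400,300)); M[:300,400:]=cv2.resize(s[150:300,210:410],(400,300),interpolation=cv2.INTER_CUBIC); M[300:,:400]=cv2.resize(t[140:290,160:360],(400,300),interpolation=cv2.INTER_CUBIC)
M[300:,400:]=cv2.resize(w[270:420,180:380],(400,300)); cv2.imwrite("pics/m3.png",M)
E
```

```text
tool_pos: [604.7, 302.5, 339.9]
ft_force: [-0.1, -0.6, -2.3]
gripper_width: 44.4
finger_force: 61.3
```

View pics/m3.png

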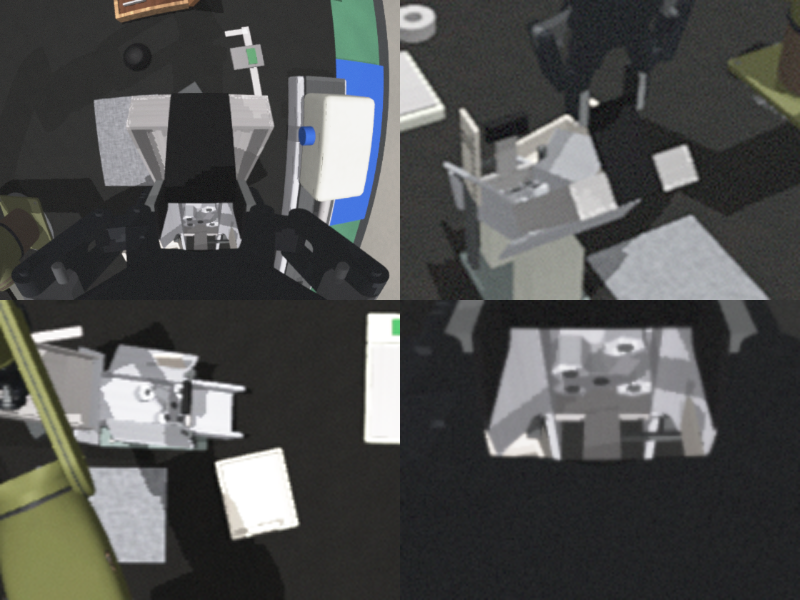

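Five or six spacer bores show in the hopper (crop around (570–633, 347–388)), and there are none on the bench or in the tray. The tray hangs spout down. Next I'll raise it, carry it back over the mat, and lay it down lip first.

```bash
python3 -m creep '[[[0.1,0,0,-0.08,-0.009],[0.1,0,0,-0.1,0],[0.1,0,0,-0.08,0],[0.1,0,0,0,0]]]' | egrep 'pos|ft'
python3 -c "
from h import *
go(433,228,200,-1.6)"
```

```text
tool_pos: [606.0, 303.1, 408.7]
ft_force: [-0.2, 0.3, -2.5]
t 43.4 pos [606.  303.1 447.1] yang -1.7 q1 23 q6 25 | turn -0.0004, before-turn [-0.323  -0.6895  0.9832], after-turn [-0.3224 -0.6898  0.9832] F [-0.2  0.3 -2.5] w 44.3
```

```bash
python3 -m creep '[[[0.1,0,-0.06,0,0],[0.1,0,-0.11,0,0],[0.1,0,-0.12,0,0],[0.1,0,-0.12,0,0],[0.1,0,-0.12,0,0],[0.1,0,-0.11,0,0],[0.1,0,-0.0495,0,0],[0.1,-0.08,0,0.05,0],[0.1,-0.1,0,0.1,0],[0.1,-0.1,0,0.1,0]]]' | egrep 'pos|ft'
python3 -m creep '[[[0.1,-0.043,0,0.13,0],[0.1,0,0,0.13,0],[0.1,0,0,0.13,0],[0.1,0,0,0.13,0],[0.1,0,0,0.13,0],[0.1,0,0,0.05,0],[0.1,0,0,0,0],[0.1,0,0,0,0]]]' | egrep 'pos|ft'
python3 -c "
from h import *
s=readout.state();print(s['torque'],s['ft_force'])
go(433,228,190,-1.6)"
```

```text
tool_pos: [430.7, 236.9, 341.4]
ft_force: [0.3, -0.1, -3.5]
tool_pos: [430.5, 226.7, 167.3]
ft_force: [0.2, -0.2, -2.7]
[-0.03398545 -0.05997354 -0.0149501 ] [ 0.15545055 -0.15086721 -2.70163436]
t 45.2 pos [430.5 226.7 205.7] yang -1.7 q1 23 q6 24 | turn -0.0005, before-turn [0.0055 0.0099 0.0627], after-turn [0.0055 0.0099 0.0627] F [ 0.2 -0.2 -2.7] w 44.1
```

```bash
T="from h import *;s=readout.state();print('z %.1f tq %.2f Fz %.1f f %.1f'%(s['tool_pos'][2]+38.4,s['torque'][0],s['ft_force'][2],s['finger_force']))"
python3 -m creep '[[[0.1,0,0.008,0.04,0],[0.1,0,0,0.04,0],[0.1,0,0,0,0]]]' >/dev/null; python3 -c "$T"
python3 -m creep '[[[-0.05,0,0,0.02,0],[-0.05,0,0,0,0]]]' 20 >/dev/null; python3 -c "$T"
python3 -m creep '[[[-0.05,0,0,0.02,0],[-0.05,0,0,0,0]]]' 20 >/dev/null; python3 -c "$T"
python3 -m creep '[[[-0.05,0,0,0.02,0],[-0.05,0,0,0,0]]]' 20 >/dev/null; python3 -c "$T"
```

```text
z 184.7 tq -0.04 Fz -2.0 f 62.4
z 180.4 tq -0.06 Fz -2.8 f 33.0
z 175.4 tq -0.06 Fz -2.8 f 33.0
z 170.3 tq -0.05 Fz -2.6 f 33.0
```

```bash
T="from h import *;s=readout.state();print('y %.1f z %.1f tq %.2f F %s f %.1f'%(s['tool_pos'][1],s['tool_pos'][2]+38.4,s['torque'][0],np.round(s['ft_force'],1),s['finger_force']))"
for i in 1; do python3 -m creep '[[[-0.05,0,0,0.02,0],[-0.05,0,0,0,0]]]' 20 >/dev/null; python3 -c "$T"
python3 -m creep '[[[-0.05,0,0,0.02,0],[-0.05,0,0,0,0]]]' 20 >/dev/null; python3 -c "$T"
python3 -m creep '[[[-0.05,0,0,0.02,0],[-0.05,0,0,0,0]]]' 20 >/dev/null; python3 -c "$T"; done
```

```text
y 228.8 z 167.5 tq 0.43 F [-1.7  2.9  9.1] f 33.8
y 230.6 z 164.0 tq 1.04 F [-4.3  6.1 15.7] f 34.9
y 231.3 z 159.7 tq 1.24 F [-2.3  6.5 17.1] f 33.5
```

```bash
T="from h import *;s=readout.state();print('y %.1f z %.1f tq %.2f F %s f %.1f'%(s['tool_pos'][1],s['tool_pos'][2]+38.4,s['torque'][0],np.round(s['ft_force'],1),s['finger_force']))"
python3 -m creep '[[[-0.055,0.025,0,0.012,0],[-0.055,0.025,0,0.012,0],[-0.055,0,0,0,0]]]' 20 >/dev/null; python3 -c "$T"
python3 -m creep '[[[-0.055,0.025,0,0.015,0],[-0.055,0.025,0,0.015,0],[-0.055,0,0,0,0]]]' 20 >/dev/null; python3 -c "$T"
python3 -m creep '[[[-0.055,0.025,0,0.018,0],[-0.055,0.025,0,0.018,0],[-0.055,0,0,0,0]]]' 20 >/dev/null; python3 -c "$T"
```

```text
y 242.2 z 151.9 tq 0.45 F [0.1 2.8 3.9] f 25.6
y 252.4 z 142.0 tq 0.09 F [-0.1  0.3  0.8] f 25.5
y 264.5 z 132.3 tq 0.01 F [-0.1  0.5  0.9] f 25.6
```

```bash
T="from h import *;s=readout.state();print('y %.1f z %.1f tq %.2f F %s f %.1f'%(s['tool_pos'][1],s['tool_pos'][2]+38.4,s['torque'][0],np.round(s['ft_force'],1),s['finger_force']))"
python3 -m creep '[[[-0.055,0.04,0,0.02,0],[-0.055,0.04,0,0.02,0],[-0.055,0,0,0,0]]]' 20 >/dev/null; python3 -c "$T"
python3 -m creep '[[[-0.055,0.04,0,0.03,0],[-0.055,0.04,0,0.03,0],[-0.055,0,0,0,0]]]' 20 >/dev/null; python3 -c "$T"
python3 -m creep '[[[-0.055,0.03,0,0.04,0],[-0.055,0.03,0,0.04,0],[-0.055,0,0,0,0]]]' 20 >/dev/null; python3 -c "$T"
```

```text
y 285.3 z 122.3 tq 0.01 F [-0.7  0.8 -0.2] f 26.3
y 305.4 z 107.2 tq 0.04 F [-1.   0.8 -0.6] f 27.2
y 319.7 z 86.8 tq -0.01 F [ 0.4  0.1 -1.1] f 27.5
```

```bash
T="from h import *;s=readout.state();print('y %.1f z %.1f tq %.2f F %s f %.1f'%(s['tool_pos'][1],s['tool_pos'][2]+38.4,s['torque'][0],np.round(s['ft_force'],1),s['finger_force']))"
python3 -m creep '[[[-0.055,0.03,0,0.032,0],[-0.055,0,0,0,0],[-0.055,0,0,0,0]]]' 20 >/dev/null; python3 -c "$T"
python3 -m creep '[[[-0.055,0.02,0,0.02,0],[-0.055,0,0,0,0],[-0.055,0,0,0,0]]]' 20 >/dev/null; python3 -c "$T"
python3 -m creep '[[[-0.055,0.012,0,0.016,0],[-0.055,0,0,0,0],[-0.055,0,0,0,0]]]' 20 >/dev/null; python3 -c "$T"
python3 two.py w13; python3 - <<'E'
from h import *
t=snap("top","t6"); np.set_printoptions(precision=0,suppress=True)
g=cv2.cvtColor(cv2.imread("pics/w13.png"),cv2.COLOR_BGR2GRAY)
P=eyes.camera_params("wrist"); s=readout.state()
print([int(v) for v in g[100:330:5,281]])
E
```

```text
y 326.7 z 80.1 tq 0.00 F [ 0.5  1.2 -1.8] f 27.6
y 331.8 z 75.3 tq -0.07 F [ 0.6 -0.  -1.3] f 27.7
y 334.7 z 71.2 tq -0.13 F [-0.7  0.3 -1.1] f 27.8
[80, 79, 80, 78, 79, 81, 80, 81, 81, 80, 79, 82, 78, 82, 80, 80, 87, 218, 220, 221, 230, 228, 45, 45, 49, 50, 46, 47, 38, 43, 45, 47, 48, 48, 45, 44, 227, 234, 233, 233, 232, 231, 231, 232, 247, 247]
```

```bash
T="from h import *;s=readout.state();print('y %.1f z %.1f tq %.2f F %s f %.1f'%(s['tool_pos'][1],s['tool_pos'][2]+38.4,s['torque'][0],np.round(s['ft_force'],1),s['finger_force']))"
python3 -m creep '[[[-0.055,0,0,0.01,0],[-0.055,0,0,0,0]]]' 20 >/dev/null; python3 -c "$T"
python3 -m creep '[[[-0.055,0,0,0.01,0],[-0.055,0,0,0,0]]]' 20 >/dev/null; python3 -c "$T"
python3 -m creep '[[[-0.055,0,0,0.01,0],[-0.055,0,0,0,0]]]' 20 >/dev/null; python3 -c "$T"
```

```text
y 334.8 z 68.8 tq -0.03 F [ 0.5  1.2 -0.3] f 27.9
y 334.9 z 67.8 tq -0.14 F [-2.5 -0.7 10.3] f 29.4
y 335.1 z 66.4 tq -0.23 F [-4.1 -2.2 18.5] f 31.6
```

```bash
python3 -m creep '[[[-0.08,0,0,0,0],[-0.15,0,0,-0.004,0],[-0.4,0,0,0,0],[-1,0,0,0,0],[-1,0,0,0,0],[-1,0,0,-0.05,0],[-1,0,0,-0.15,0],[-1,0,0,-0.2,0],[-1,-0.08,0,-0.2,0],[-1,-0.16,0,-0.2,0]]]' | egrep 'pos|ft|wid'
python3 -m creep '[[[-1,-0.16,0,-0.2,0],[-1,0,0,0,0],[-1,0,0,0,0]]]' | egrep 'pos|ft|wid'
python3 two.py w14
python3 - <<'E'
from h import *
import json; np.set_printoptions(precision=1,suppress=True)
P={k:np.array(v) for k,v in json.load(open("pics/w14.json")).items()}
im=cv2.imread("pics/w14.png");t=snap("top","t7"); M=np.zeros((600,800,3),np.uint8)
M[:420,:560]=im; M[420:600,560:800]=cv2.resize(t[210:270,240:320],(240,180),interpolation=cv2.INTER_CUBIC); M[420:600,:540]=cv2.resize(t[150:270,170:530][:, :360],(540,180),interpolation=cv2.INTER_CUBIC); M[120:420,560:800]=cv2.resize(t[215:275,170:218+0],(240,300),interpolation=cv2.INTER_CUBIC)
cv2.imwrite("pics/m4.png",M)
def quad(c,img,box,th,PP=None,z=0,eps=.03,inv=False):
    g=cv2.GaussianBlur(cv2.cvtColor(img,cv2.COLOR_BGR2GRAY),(3,3),0);x0,y0,x1,y1=box
    cs,_=cv2.findContours((g[y0:y1,x0:x1]>th).astype(np.uint8),cv2.RETR_EXTERNAL,cv2.CHAIN_APPROX_NONE); k=max(cs,key=cv2.contourArea)
    W=np.array([onz(c,q[0]+x0,q[1]+y0,z,PP)[:2] for q in k.reshape(-1,2)],np.float32); return cv2.minAreaRect(W),cv2.contourArea(k)
print("mat top",quad("top",t,(172,218,250,278),80,None,3)); print("tray bright top",quad("top",t,(172,218,250,278),185,None,10))
print("dish top",quad("top",t,(262,205,315,265),120,None,36)); print("balance top",quad("top",t,(335,140,398,220),120,None,25))
E
```

```text
tool_pos: [434.7, 286.1, 215.5]
ft_force: [0.2, -0.7, 0.6]
gripper_width: 85.4
tool_pos: [433.4, 253.5, 252.9]
ft_force: [0.4, 0.3, -1.4]
gripper_width: 85.2
mat top (((431.1585693359375, 220.21963500976562), (152.8782501220703, 161.56289672851562), 89.86593627929688), 1703.0)
tray bright top (((428.3648681640625, 225.9378662109375), (187.82305908203125, 70.79930877685547), 24.278884887695312), 729.5)
dish top (((463.6203918457031, -7.339851379394531), (136.409912109375, 116.47672271728516), 12.087264060974121), 1364.5)
balance top (((657.4652709960938, -272.4362487792969), (164.82786560058594, 224.85462951660156), 88.53449249267578), 3117.0)
```

```bash
python3 - <<'E'
from h import *
import json; np.set_printoptions(precision=0,suppress=True)
P={k:np.array(v) for k,v in json.load(open("pics/w14.json")).items()}
im=cv2.imread("pics/w14.png"); g=cv2.GaussianBlur(cv2.cvtColor(im,cv2.COLOR_BGR2GRAY),(3,3),0)
for lab,(X,z) in {"mat":((432,254),3)}.items():
    cs=[proj("wrist",(X[0]+a,X[1]+b,z),P) for a,b in((-80,-110),(-80,110),(80,110),(80,-110))]; print(np.array(cs))
def samp(x,y,z): u,v=proj("wrist",(x,y,z),P); return int(g[int(round(v)),int(round(u))]) if 0<=u<560 and 0<=v<420 else -1
print("along y at x=400,z=3 from 130..380 step 5",[samp(400,y,3) for y in range(130,381,5)])
print("along y at x=460",[samp(460,y,3) for y in range(130,381,5)])
print("along x at y=240 z33, 345..525 step 4",[samp(x,240,33) for x in range(345,526,4)])
print("along x at y=300 z33",[samp(x,300,33) for x in range(345,526,4)])
E
```

```text
[[225. 252.]
 [215.  96.]
 [336.  92.]
 [336. 249.]]
along y at x=400,z=3 from 130..380 step 5 [56, 52, 39, 61, 111, 106, 105, 105, 139, 243, 244, 244, 242, 244, 243, 243, 243, 243, 240, 239, 239, 240, 240, 240, 239, 240, 239, 240, 240, 240, 240, 240, 240, 240, 241, 241, 241, 241, 242, 242, 242, 242, 170, 189, 168, 156, 146, 121, 51, 51, 50]
along y at x=460 [54, 54, 53, 100, 177, 171, 175, 160, 150, 159, 158, 160, 159, 159, 159, 160, 159, 170, 224, 238, 238, 238, 238, 238, 238, 238, 238, 238, 238, 238, 238, 237, 237, 238, 238, 238, 238, 238, 238, 238, 153, 154, 92, 51, 60, 135, 150, 88, 49, 48, 51]
along x at y=240 z33, 345..525 step 4 [56, 56, 56, 109, 171, 175, 172, 171, 198, 182, 194, 239, 241, 240, 239, 241, 240, 240, 239, 239, 240, 239, 239, 240, 239, 239, 238, 240, 238, 238, 238, 234, 237, 235, 210, 183, 201, 175, 172, 178, 147, 57, 54, 54, 49, 50]
along x at y=300 z33 [54, 55, 56, 88, 178, 178, 172, 170, 176, 223, 124, 216, 242, 242, 241, 242, 241, 241, 241, 241, 241, 241, 240, 240, 239, 239, 239, 240, 239, 238, 239, 236, 235, 237, 232, 147, 223, 180, 174, 169, 160, 60, 54, 55, 54, 48]
```

Along the profiles the tray is empty and centred on the mat to within about 3 mm. Next is the dish: I'll move above its tab and measure it.

```bash
python3 -c "
from h import *
go(408,-20,180,12.1)"
```

```text
t 51.5 pos [432.  253.7 288.6] yang -1.7 q1 26 q6 27 | turn -0.1146, before-turn [-1.0969 -0.0639  0.435 ], after-turn [-1.0503 -0.3229  0.435 ] F [-1.1  0.9 -0.3] w 85.6
```

```bash
python3 -m creep '[[[-1,-0.18,0,0,0],[-1,-0.18,0,0,0],[-1,-0.18,0,0,0],[-1,-0.18,0,0,0],[-1,-0.18,-0.032,0,0],[-1,-0.197,-0.032,0.05,0],[-1,0,0,0.15,-0.057],[-1,0,0,0.15,-0.0576],[-1,0,0,0.085,0],[-1,0,0,0,0]]]' | egrep 'pos|ft|wid'
python3 two.py w15
python3 - <<'E'
from h import *
import json; np.set_printoptions(precision=1,suppress=True)
P={k:np.array(v) for k,v in json.load(open("pics/w15.json")).items()}
go(408,-20,180,12.1)
g=cv2.GaussianBlur(cv2.cvtColor(cv2.imread("pics/w15.png"),cv2.COLOR_BGR2GRAY),(3,3),0)
c=np.array([405,-20]);d=np.array([.978,.21]);n=np.array([-.21,.978])
def samp(p,z): u,v=proj("wrist",(*p,z),P); return int(g[int(round(v)),int(round(u))]) if 0<=u<560 and 0<=v<420 else -1
print("px of tab exp",proj("wrist",(*c,95),P))
print("along d at z95 (-20..30 step 2)",[samp(c+d*a,95) for a in range(-20,31,2)])
for o in(-3,0,3): print("along n at z95 (-40..40 step 2)",o,[samp(c+d*o+n*a,95) for a in range(-40,41,2)])
E
```

```text
tool_pos: [405.0, -17.7, 138.4]
ft_force: [-0.4, 0.7, -0.1]
gripper_width: 85.2
t 52.5 pos [407.  -17.9 178.7] yang 12.1 q1 -8 q6 -21 | turn 0.0002, before-turn [-0.  0. -0.], after-turn [-0.  0. -0.] F [0.5 0.3 0. ] w 85.2
px of tab exp (np.float64(279.6347874038662), np.float64(222.31210598625592))
along d at z95 (-20..30 step 2) [40, 38, 39, 40, 41, 39, 38, 40, 120, 195, 198, 197, 189, 184, 199, 199, 198, 199, 198, 197, 198, 197, 197, 198, 197, 198]
along n at z95 (-40..40 step 2) -3 [56, 56, 56, 58, 56, 109, 139, 141, 142, 178, 183, 185, 186, 185, 186, 186, 187, 186, 186, 186, 164, 166, 165, 179, 221, 229, 230, 230, 230, 231, 229, 196, 131, 119, 105, 102, 137, 150, 151, 152, 158]
along n at z95 (-40..40 step 2) 0 [57, 56, 57, 56, 55, 145, 195, 176, 173, 193, 195, 197, 196, 198, 198, 197, 197, 196, 197, 197, 198, 198, 200, 234, 247, 247, 247, 247, 247, 247, 247, 225, 156, 155, 156, 156, 181, 216, 217, 218, 220]
along n at z95 (-40..40 step 2) 3 [57, 57, 56, 55, 51, 143, 196, 141, 140, 188, 192, 191, 192, 193, 192, 192, 194, 194, 194, 194, 195, 195, 200, 243, 247, 247, 247, 247, 247, 247, 246, 227, 154, 154, 153, 153, 152, 152, 184, 233, 228]
```

```bash
python3 -m creep '[[[-1,-0.0066,-0.0055,0.12,0],[-1,0,0,0.15,0],[-1,0,0,0.1,0],[-1,0,0,0.057,0],[0,0,0,0,0],[1,0,0,0,0],[1,0,0,0,0],[1,0,0,0,0],[1,0,0,0,0],[1,0,0,0,0]]]' 80 | egrep 'pos|ft|wid|fing'
python3 -m creep '[[[1,0,0,0,0],[1,0,0,0,0],[1,0,0,-0.04,0],[1,0,0,-0.04,0],[1,0,0,0,0],[1,0,0,0,0]]]' | egrep 'pos|ft|wid|fing'
python3 -c "
from h import *
print(readout.state()['torque']); go(584.5,-160,None,12.1)"
```

```text
tool_pos: [408.7, -20.6, 36.8]
ft_force: [-1.0, 1.0, 6.0]
gripper_width: 8.3
finger_force: 78.9
tool_pos: [408.6, -20.6, 56.3]
ft_force: [-0.3, 0.1, -1.5]
gripper_width: 8.0
finger_force: 78.2
[-0.06980569  0.1596187   0.04359117]
t 54.1 pos [408.6 -20.6  94.7] yang 12.1 q1 -9 q6 -21 | turn -0.0000, before-turn [-0.6925  0.5713  0.001 ], after-turn [-0.6926  0.5713  0.001 ] F [-0.3  0.1 -1.5] w 8.0
```

```bash
python3 -m creep '[[[1,0,0,-0.06,0],[1,-0.1,0.05,-0.06,0],[1,-0.12,0.06,0,0],[1,-0.12,0.06,0,0],[1,0,0,0,-0.06],[1,0,0,0,-0.0627],[1,0,0,0,-0.063],[1,0,0,0,-0.063],[1,0,0,0,-0.063],[1,0,0,0,-0.063]]]' | egrep 'pos|ft|wid|fing'
python3 -m creep '[[[1,0,0,0,-0.063],[1,0,0,0,-0.063],[1,0,0,0,-0.063],[1,0,0,0,-0.063],[1,0,0,0,0],[1,0,0,0,0]]]' | egrep 'pos|ft|wid|fing'
python3 -c "
from h import *
go(583,-153,100,87.3)"
```

```text
tool_pos: [467.0, -94.7, 85.2]
ft_force: [-1.5, -0.5, -2.8]
gripper_width: 8.1
finger_force: 78.4
tool_pos: [467.3, -94.7, 85.5]
ft_force: [-0.3, 0.5, -2.7]
gripper_width: 8.3
finger_force: 78.4
t 55.8 pos [467.3 -94.7 123.9] yang 87.1 q1 -17 q6 -104 | turn -0.0015, before-turn [-0.4739 -0.2096  0.0952], after-turn [-0.4732 -0.2111  0.0952] F [-0.3  0.5 -2.7] w 8.3
```

```bash
python3 -m creep '[[[1,-0.08,-0.035,0,0],[1,-0.1,-0.044,0,0],[1,-0.1,-0.044,0,0],[1,-0.1,-0.044,0,0],[1,-0.0935,-0.043,0,-0.0015],[1,0,0,0.08,0],[1,0,0,0.07,0],[1,0,0,0.026,0],[1,0,0,0,0]]]' | egrep 'pos|ft|wid|fing'
python3 two.py w16
python3 - <<'E'
from h import *
import json; np.set_printoptions(precision=1,suppress=True)
t=snap("top","t8"); s=snap("scene","s8")
go(587,-63,80,87.3)
def blob(im,box,th):
    x0,y0,x1,y1=box; g=cv2.cvtColor(im,cv2.COLOR_BGR2GRAY)[y0:y1,x0:x1]; cs,_=cv2.findContours((g>th).astype(np.uint8),cv2.RETR_EXTERNAL,cv2.CHAIN_APPROX_NONE); return [(cv2.contourArea(k),cv2.boundingRect(k)) for k in cs if cv2.contourArea(k)>200]
print(blob(t,(260,140,345,260),120))
for z in(58,98): print("mouth px top",[np.round(proj("top",(591.3+a,36-a*.047,z))) for a in(-37,0,37)])
E
```

```text
tool_pos: [582.0, -152.4, 40.4]
ft_force: [-0.7, -0.2, -2.5]
gripper_width: 8.2
finger_force: 78.4
t 56.8 pos [ 583.9 -153.    81. ] yang 87.5 q1 -19 q6 -106 | turn 0.0013, before-turn [0.  0.4 0. ], after-turn [0.  0.4 0. ] F [ 0.1 -0.4 -2.5] w 8.2
[(229.0, (56, 60, 18, 18)), (716.5, (33, 43, 29, 35)), (420.5, (0, 40, 23, 29))]
mouth px top [array([274., 208.]), array([275., 197.]), array([275., 186.])]
mouth px top [array([274., 207.]), array([274., 195.]), array([275., 184.])]
```

```bash
python3 -m creep '[[[1,0,0.06,0,0],[1,0,0.08,0,0],[1,0,0.08,0,0],[1,0,0.08,0,0],[1,0,0.048,0,0],[1,0,0,0,0],[1,0,0,0.012,0],[1,0,0,0.01,0],[1,0,0,0,0]]]' | egrep 'pos|ft|wid|fing'
python3 -c "
from h import *
print(readout.state()['torque']);go(587,-66,75,87.3)"
```

```text
tool_pos: [587.6, -66.6, 36.8]
ft_force: [-0.1, 1.5, 1.7]
gripper_width: 8.3
finger_force: 79.2
[0.11770268 0.1241713  0.04965063]
t 57.7 pos [587.6 -66.6  75.2] yang 87.4 q1 -11 q6 -98 | turn 0.0010, before-turn [0.0023 0.0024 0.0008], after-turn [0.0023 0.0023 0.0008] F [-0.1  1.5  1.7] w 8.3
```

```bash
python3 -m creep '[[[0.8,0,0,0,0],[0.5,0,0,0,0],[0.3,0,0,0,0],[0.3,0,0,-0.06,0],[0.3,0,0,-0.15,0],[0.3,0,0,-0.2,0],[0.3,0,0,-0.2,0],[0.3,0,0,-0.2,0],[0.3,0,0,-0.2,0],[0.3,0,0,0,0]]]' | egrep 'pos|ft|wid|fing'
python3 two.py w17
python3 -m creep '[[[0.3,0,0.1,0,0],[0.3,0,0.14,0,0],[0.3,0,0.14,0,0],[0.3,0,0.14,0,0],[0.3,0,0.13,0,0],[0,0,0,0,0],[0,0,0,0,0]]]' | egrep 'pos|ft|wid|fing'
python3 two.py w18
python3 - <<'E'
from h import *
import json; np.set_printoptions(precision=1,suppress=True)
g={}
for n in("w17","w18"):
    P={k:np.array(v) for k,v in json.load(open(f"pics/{n}.json")).items()}; G=cv2.GaussianBlur(cv2.cvtColor(cv2.imread(f"pics/{n}.png"),cv2.COLOR_BGR2GRAY),(3,3),0)
    u,v=proj("wrist",(597,99,207),P); print(n,u,v)
    x0,y0=max(0,int(u)-45),max(0,int(v)-45); r=G[y0:int(v)+45,x0:int(u)+45]
    for th in(35,60):
        k,l,st,ce=cv2.connectedComponentsWithStats((r<th).astype(np.uint8))
        print(th,[(st[i].tolist(),(ce[i]+[x0,y0]).round(1).tolist()) for i in range(1,k) if st[i][4]>80])
go(597,98.5,230,87.3)
E
```

```text
tool_pos: [591.8, -66.9, 297.5]
ft_force: [0.3, 0.5, 0.0]
gripper_width: 30.2
finger_force: 0.0
tool_pos: [593.4, 96.8, 286.9]
ft_force: [-0.6, 0.2, 0.0]
gripper_width: 42.7
finger_force: 0.0
w17 454.34246063882256 199.68916158072508
35 [([37, 20, 17, 52, 558], [454.0, 198.7])]
60 [([37, 19, 24, 55, 1018], [457.3, 199.8]), ([0, 66, 16, 24, 322], [415.3, 231.9])]
w18 282.54205929961125 210.0379373591482
35 [([40, 54, 12, 23, 149], [283.6, 228.5])]
60 [([0, 15, 54, 75, 1890], [267.0, 227.5])]
t 59.5 pos [593.6  96.  325.6] yang 87.5 q1 5 q6 -82 | turn 0.0017, before-turn [-0.   0.   0.4], after-turn [-0.   0.   0.4] F [ 0.4 -1.  -0.7] w 43.0
```

```bash
python3 - <<'E'
from h import *
import json; np.set_printoptions(precision=1,suppress=True)
L={}
for n in("w17","w18"):
    P={k:np.array(v) for k,v in json.load(open(f"pics/{n}.json")).items()}; G=cv2.GaussianBlur(cv2.cvtColor(cv2.imread(f"pics/{n}.png"),cv2.COLOR_BGR2GRAY),(3,3),0)
    r=int(round(proj("wrist",(597,99,215),P)[1]))
    for rr in(r-8,r,r+8): u=int(proj("wrist",(597,99,215),P)[0]); print(n,rr,"cols from",u-40,[int(v) for v in G[rr,u-40:u+41:2]])
    print("col",u,[int(v) for v in G[r-44:r+45:4,u]], "row0",r-44)
E
```

```text
w17 194 cols from 418 [99, 100, 100, 99, 98, 95, 65, 58, 71, 96, 98, 99, 99, 99, 94, 49, 25, 25, 26, 26, 25, 32, 43, 44, 41, 48, 102, 157, 210, 215, 206, 206, 211, 209, 199, 223, 226, 226, 226, 226, 227]
w17 202 cols from 418 [101, 100, 100, 102, 146, 153, 66, 61, 78, 130, 125, 101, 98, 98, 75, 32, 24, 25, 28, 27, 29, 37, 44, 42, 44, 117, 210, 215, 192, 104, 92, 92, 94, 175, 240, 239, 233, 230, 230, 230, 230]
w17 210 cols from 418 [120, 113, 110, 117, 173, 106, 59, 93, 210, 223, 167, 128, 129, 127, 64, 25, 26, 26, 24, 24, 33, 40, 41, 40, 63, 172, 209, 219, 218, 219, 208, 214, 234, 236, 230, 229, 229, 229, 229, 228, 228]
col 458 [185, 217, 128, 156, 41, 27, 25, 26, 25, 25, 27, 29, 33, 33, 35, 37, 39, 40, 187, 203, 172, 142, 143] row0 158
w18 205 cols from 242 [159, 161, 161, 161, 161, 160, 160, 160, 160, 160, 160, 160, 161, 162, 161, 161, 129, 52, 42, 46, 47, 50, 49, 50, 149, 232, 225, 230, 233, 224, 198, 185, 182, 160, 127, 157, 223, 230, 230, 230, 230]
w18 213 cols from 242 [117, 117, 117, 116, 116, 116, 116, 116, 116, 117, 116, 117, 117, 117, 118, 118, 104, 52, 42, 45, 46, 48, 47, 46, 56, 75, 76, 76, 85, 126, 141, 162, 176, 174, 175, 192, 204, 194, 204, 223, 229]
w18 221 cols from 242 [162, 162, 163, 162, 161, 158, 155, 149, 144, 136, 131, 127, 122, 120, 118, 118, 101, 44, 30, 30, 33, 36, 32, 29, 89, 148, 152, 153, 156, 153, 135, 129, 132, 129, 130, 129, 130, 131, 132, 132, 135]
col 282 [235, 235, 222, 30, 46, 58, 50, 48, 48, 47, 47, 46, 46, 33, 33, 36, 34, 34, 34, 116, 198, 204, 156] row0 169
```

```bash
python3 - <<'E'
from h import *
import json
P={n:{k:np.array(v) for k,v in json.load(open(f"pics/{n}.json")).items()} for n in("w17","w18")}
print(tri(ray("wrist",464.5,201,P["w17"]),ray("wrist",282.3,212,P["w18"])))
go(597,99,198,87.3)
E
```

```text
(array([593.29974241,  98.82967779, 226.16407124]), [0.08220680701535926, 0.08220680701537156])
t 59.5 pos [593.6  96.  325.6] yang 87.5 q1 5 q6 -82 | turn 0.0017, before-turn [-0.0145  0.0131  0.5104], after-turn [-0.0145  0.0132  0.5104] F [ 0.4 -1.  -0.7] w 43.0
```

```bash
python3 -m creep '[[[0,-0.005,0.012,0.12,0],[0,0,0,0.15,0],[0,0,0,0.12,0],[0,0,0,0.06,0],[0,0,0,0.028,0],[0,0,0,0,0]]]' | egrep 'pos|ft|wid|fing'
python3 -m creep '[[[0.5,0,0,0,0],[1,0,0,0,0],[1,0,0,0,0],[1,0,0,0,0],[1,0,0,0,0],[1,0,0,0,0],[1,0,0,0,0],[1,0,0,0,0]]]' 100 | egrep 'pos|ft|wid|fing'
```

```text
tool_pos: [594.9, 98.1, 168.1]
ft_force: [-0.5, -0.9, 0.7]
gripper_width: 42.5
finger_force: 0.0
tool_pos: [596.8, 98.5, 171.0]
ft_force: [-0.4, -3.7, 6.0]
gripper_width: 9.8
finger_force: 98.4
```

```bash
python3 - <<'E'
from h import *
t=snap("top","t9"); s=snap("scene","s9")
M=np.zeros((600,800,3),np.uint8)
print("dish rim exp px top",[np.round(proj("top",(590+a,-5+b,36))) for a,b in((-55,-65),(55,-65),(55,65),(-55,65))])
g=cv2.cvtColor(t,cv2.COLOR_BGR2GRAY)
for r in(190,197,204): print(r,[int(v) for v in g[r,262:322:2]])
for c in(290,300): print(c,[int(v) for v in g[165:225:2,c]])
E
```

```text
dish rim exp px top [array([307., 215.]), array([306., 182.]), array([268., 182.]), array([268., 215.])]
190 [70, 131, 99, 132, 121, 171, 175, 208, 220, 219, 218, 218, 228, 255, 255, 255, 223, 219, 220, 230, 255, 254, 254, 126, 41, 45, 43, 46, 45, 40]
197 [176, 137, 113, 124, 126, 239, 244, 224, 254, 255, 255, 255, 255, 255, 255, 255, 229, 170, 168, 169, 244, 232, 255, 154, 40, 43, 42, 40, 42, 43]
204 [176, 142, 132, 115, 132, 221, 244, 221, 254, 255, 255, 255, 255, 255, 255, 255, 255, 184, 169, 167, 176, 206, 218, 60, 37, 45, 41, 44, 43, 43]
290 [29, 25, 25, 23, 24, 27, 27, 26, 25, 196, 153, 233, 255, 255, 255, 255, 255, 255, 255, 255, 255, 255, 255, 255, 255, 253, 76, 41, 45, 31]
300 [43, 45, 44, 43, 44, 43, 39, 37, 37, 241, 184, 228, 231, 230, 229, 179, 169, 167, 168, 168, 168, 175, 220, 222, 221, 216, 71, 25, 26, 26]
```

```bash
python3 -m creep '[[[1,0,0,-0.03,0],[1,0,0,-0.04,0],[1,0,0,-0.05,0],[1,0,0,-0.05,0],[1,0,0,-0.05,0],[1,0,0,-0.02,0],[1,0,0,0,0]]]' | egrep 'pos|ft|wid|fing'
python3 -c "
from h import *
go(None,None,274.9)"
```

```text
tool_pos: [596.6, 98.5, 228.4]
ft_force: [5.8, -4.0, -9.7]
gripper_width: 9.5
finger_force: 97.6
t 61.7 pos [596.6  98.5 266.8] yang 87.5 q1 5 q6 -82 | turn 0.0000, before-turn [-0.     -0.0001 -0.0324], after-turn [-0.     -0.0001 -0.0324] F [ 5.8 -4.  -9.7] w 9.5
```

```bash
python3 -m creep '[[[1,0,0,-0.015,0],[1,0,0,-0.015,0],[1,0,0,0,0],[1,0,0,0,0],[1,0,0,0,0],[1,0,0,0,0],[1,0,0,0,0],[1,0,0,0,0],[1,0,0,0,0],[1,0,0,0,0]]]' | egrep 'pos|ft|wid|fing'
python3 -m creep '[[[1,0,0,0,0],[1,0,0,0,0],[1,0,0,0,0],[1,0,0,0,0],[1,0,0,0,0],[1,0,0,0,0],[1,0,0,0,0],[1,0,0,0,0]]]' | egrep 'pos|ft'
python3 - <<'E'
from h import *
t=snap("top","t10");s=snap("scene","s10");w=snap("wrist","w20"); M=np.zeros((600,800,3),np.uint8)
M[:300,:400]=cv2.resize(t[160:235,240:340],(400,300),interpolation=cv2.INTER_CUBIC)
u=proj("scene",(590,30,120)); x,y=int(u[0]),int(u[1]); print(x,y)
M[:300,400:]=cv2.resize(s[y-75:y+75,x-100:x+100],(400,300),interpolation=cv2.INTER_CUBIC)
p=proj("scene",(649,99,230)); x,y=int(p[0]),int(p[1]); M[300:,:400]=cv2.resize(s[y-30:y+30,x-40:x+40],(400,300),interpolation=cv2.INTER_CUBIC)
M[300:,400:]=cv2.resize(w,(400,300)); cv2.imwrite("pics/m5.png",M)
E
```

```text
tool_pos: [596.5, 98.5, 234.6]
ft_force: [4.9, -3.0, -10.5]
gripper_width: 9.5
finger_force: 97.6
tool_pos: [596.5, 98.5, 234.6]
ft_force: [5.1, -3.8, -12.0]
252 226
```

View pics/m5.png

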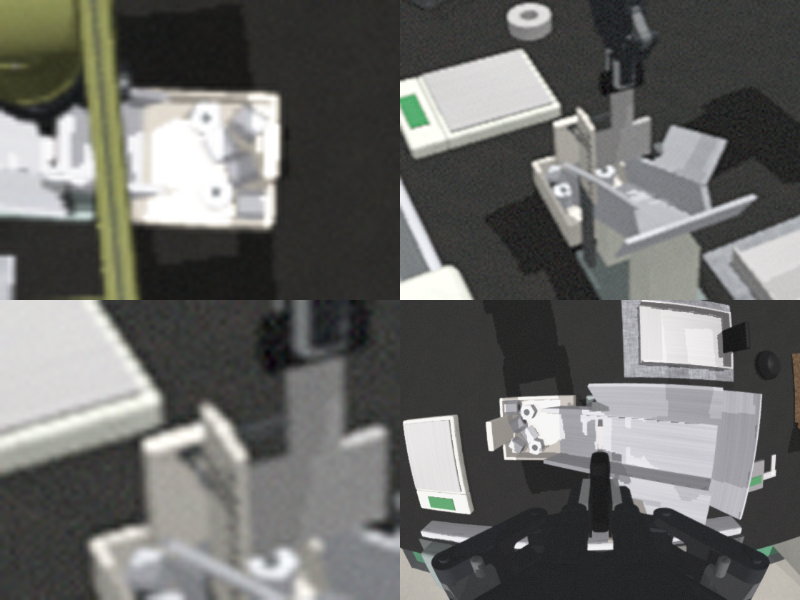

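The gate stands at about 64 mm, and the spacers are in the dish: two standing near (207,118) and (216,192), the rest lying by the far wall. The hopper looks empty. I'll hold a moment longer, then let the gate spring shut.

```bash
python3 -m creep '[[[1,0,0,0,0],[1,0,0,0,0],[1,0,0,0,0],[1,0,0,0,0],[1,0,0,0,0],[0,0,0,0,0],[0,0,0,0,0],[0,0,0,0,0],[0,0,0,0,0],[0,0,0,-0.1,0]]]' | egrep 'pos|ft|wid'
python3 -m creep '[[[0,0,0,-0.15,0],[0,0,0,-0.1,0],[0,0,-0.1,0,0],[0,0,-0.14,0,0],[0,0,-0.14,0,0],[0,0,-0.14,0,0],[0,0,-0.13,0,0],[0,0,0,0,0],[0,0,0,0,0]]]' | egrep 'pos|ft|wid'
python3 two.py w21
python3 - <<'E'
from h import *
import json; np.set_printoptions(precision=1,suppress=True)
go(587.6,-66.6,73,87.3)
t=snap("top","t11"); s=snap("scene","s11")
P={k:np.array(v) for k,v in json.load(open("pics/w21.json")).items()}; im=cv2.imread("pics/w21.png"); g=cv2.cvtColor(im,cv2.COLOR_BGR2GRAY)
def samp(p,z): u,v=proj("wrist",(*p,z),P); return int(g[int(round(v)),int(round(u))]) if 0<=u<560 and 0<=v<420 else -1
d=np.array([.047,.999]);n=np.array([-.999,.047]);c=np.array([587.6,-66.6])
print("tab along d z95 -20..30/2",[samp(c+d*a,95) for a in range(-20,31,2)])
print("along n",[samp(c+n*a,95) for a in range(-40,41,4)])
E
```

```text
tool_pos: [593.0, 99.5, 258.9]
ft_force: [0.1, 0.8, -0.0]
gripper_width: 42.7
tool_pos: [588.4, -63.3, 324.6]
ft_force: [-0.1, -0.6, -0.0]
gripper_width: 42.7
t 65.6 pos [588.4 -62.5 363. ] yang 87.5 q1 -10 q6 -98 | turn 0.0014, before-turn [ 0.  -0.   1.2], after-turn [ 0.  -0.   1.2] F [0.4 0.4 0.4] w 42.9
tab along d z95 -20..30/2 [30, 41, 49, 38, 36, 73, 243, 247, 247, 247, 239, 230, 242, 242, 241, 241, 242, 241, 241, 165, 162, 173, 229, 242, 243, 243]
along n [107, 155, 131, 147, 153, 237, 240, 235, 238, 238, 239, 239, 240, 241, 239, 240, 163, 157, 151, 236, 245]
```

```bash
python3 -m creep '[[[0,0,-0.03,0.15,0],[0,0,0,0.18,0],[0,0,0,0.18,0],[0,0,0,0.18,0],[0,0,0,0.18,0],[0,0,0,0.15,0],[0,0,0,0.1,0],[0,0,0,0.03,0],[0,0,0,0,0]]]' | egrep 'pos|ft|wid'
python3 -m creep '[[[0.5,0,0,0,0],[1,0,0,0,0],[1,0,0,0,0],[1,0,0,0,0],[1,0,0,0,0],[1,0,0,0,0],[1,0,0,0,0],[1,0,0,0,0]]]' 110 | egrep 'pos|ft|wid|fing'
python3 -m creep '[[[1,0,0,-0.012,0],[1,0,0,-0.012,0],[1,0,-0.04,0,0],[1,0,-0.08,0,0],[1,0,-0.08,0,0],[1,0,-0.08,0,0],[1,0,-0.06,0,0],[1,0,0,0,0],[1,0,0,0,0],[1,0,0,0,0]]]' | egrep 'pos|ft|wid|fing'
python3 -m creep '[[[1,0,0,-0.04,0],[1,0,0,-0.08,0],[1,0,0,-0.08,0],[1,0,0,-0.04,0],[1,0,0,0,0],[1,0,0,0,0],[1,0,0,0,0],[1,0,0,0,0]]]' | egrep 'pos|ft|wid|fing'
python3 - <<'E'
from h import *
F=[]
for i in range(8):
    eyes.get_image("top"); F.append(readout.state()["ft_force"][2])
print(np.mean(F),np.std(F)); go()
E
python3 two.py w22
```

```text
tool_pos: [587.6, -69.3, 35.9]
ft_force: [0.9, -0.4, 0.2]
gripper_width: 42.6
tool_pos: [590.1, -70.7, 39.1]
ft_force: [0.7, 0.8, 5.9]
gripper_width: 7.4
finger_force: 108.7
tool_pos: [584.1, -154.6, 42.6]
ft_force: [0.1, -0.4, -4.6]
gripper_width: 7.2
finger_force: 107.8
tool_pos: [583.5, -155.0, 101.6]
ft_force: [-0.6, -0.0, -4.2]
gripper_width: 6.7
finger_force: 107.9
-4.255999892354428 0.4448658753924675
t 69.6 pos [ 584.5 -155.4  141.1] yang 87.5 q1 -19 q6 -106 | turn 0.0000, before-turn [0. 0. 0.], after-turn [0. 0. 0.] F [-0.7  0.1 -4.1] w 7.1
```

```bash
python3 - <<'E'
from h import *
import json; np.set_printoptions(precision=1,suppress=True)
t=cv2.imread("pics/top0.png")
print("top centre est",onz("top",367,187.6,28))
B=[(165+532/3,140+216/3),(165+678/3,140+216/3),(165+680/3,140+24/3),(165+536/3,140+20/3),(165+534/3,140+66/3),(165+679/3,140+68/3)]
for u in B: print(onz("top",*u,25))
def green(im): 
    b,g,r=[im[...,i].astype(int) for i in range(3)]; m=((g>r+40)&(g>b+30)).astype(np.uint8); n,l,st,ce=cv2.connectedComponentsWithStats(m); return [(st[i].tolist(),ce[i].round(1).tolist()) for i in range(1,n) if 20<st[i][4]<2500]
for u in [c for c in green(t) if 340<c[1][0]<400]: print("green top",u,onz("top",*u[1],22))
for n in("w22","w9"):
    P={k:np.array(v) for k,v in json.load(open(f"pics/{n}.json")).items()}; im=cv2.imread(f"pics/{n}.png")
    for c in green(im): print(n,c,onz("wrist",*c[1],22,P))
P={k:np.array(v) for k,v in json.load(open("pics/w22.json")).items()}; g=cv2.GaussianBlur(cv2.cvtColor(im:=cv2.imread("pics/w22.png"),cv2.COLOR_BGR2GRAY),(3,3),0)
def samp(x,y,z=28):
    u,v=proj("wrist",(x,y,z),P); return int(g[int(round(v)),int(round(u))]) if 0<=u<560 and 0<=v<420 else -1
for y in(-240,-300): print("w22 x scan y",y,[samp(x,y) for x in range(520,780,5)])
for x in(560,600,650): print("w22 y scan x",x,[samp(x,y) for y in range(-380,-170,5)])
E
```

```text
top centre est [ 627.2 -273.1   28. ]
[ 545.4 -189.5   25. ]
[ 544.9 -352.    25. ]
[ 763.2 -359.8   25. ]
[ 768.5 -197.5   25. ]
[ 715.6 -194.4   25. ]
[ 712.7 -357.4   25. ]
green top ([356, 149, 23, 9, 189], [366.8, 153.4]) [ 745.6 -275.8   22. ]
w22 ([162, 346, 9, 6, 31], [165.2, 348.3]) [ 736.3 -285.2   22. ]
w9 ([477, 0, 38, 23, 530], [496.2, 9.3]) [ 746.  -279.5   22. ]
w9 ([47, 22, 16, 17, 159], [54.9, 29.9]) [721.3 432.5  22. ]
w22 x scan y -240 [35, 36, 35, 36, 36, 33, 137, 179, 137, 144, 215, 201, 222, 222, 222, 143, 140, 140, 139, 139, 139, 139, 137, 136, 137, 137, 136, 136, 62, 33, 39, 32, 37, 37, 35, 38, 36, 35, 35, 35, 35, 39, 37, 33, 34, 33, 36, 32, 33, 31, 35, 34]
w22 x scan y -300 [51, 48, 50, 49, 48, 82, 242, 211, 220, 220, 220, 221, 220, 220, 221, 220, 220, 220, 220, 219, 219, 219, 219, 218, 218, 218, 218, 217, 217, 216, 216, 216, 216, 210, 38, 35, 34, 34, 35, 34, 37, 38, 35, 37, 38, 33, 36, 36, 36, 34, 35, 37]
w22 y scan x 560 [51, 50, 51, 49, 50, 49, 50, 152, 220, 217, 220, 222, 219, 220, 222, 221, 220, 221, 223, 221, 223, 223, 224, 221, 145, 142, 144, 138, 137, 218, 221, 211, 215, 212, 196, 205, 192, 244, 197, 45, 50, 50]
w22 y scan x 600 [49, 50, 48, 52, 50, 51, 49, 186, 221, 217, 222, 222, 218, 220, 219, 220, 220, 220, 221, 218, 221, 216, 140, 140, 140, 140, 140, 137, 140, 141, 139, 139, 141, 137, 138, 142, 123, 172, 111, 30, 35, 36]
w22 y scan x 650 [51, 51, 51, 51, 51, 49, 70, 210, 214, 215, 216, 219, 214, 215, 216, 216, 218, 218, 151, 136, 135, 137, 135, 139, 135, 139, 133, 134, 136, 135, 134, 136, 135, 134, 135, 136, 142, 68, 33, 33, 94, 96]
```

```bash
python3 -c "
from h import *
go(628,-331,107,88.4)"
```

```text
t 69.7 pos [ 584.5 -155.4  141.2] yang 87.5 q1 -19 q6 -106 | turn -0.0077, before-turn [-0.2048 -0.6942  0.1366], after-turn [-0.1937 -0.6974  0.1366] F [-0.3  0.2 -4.4] w 7.6
```

```bash
python3 -m creep '[[[1,-0.01,-0.04,0,-0.0077],[1,-0.03,-0.1,0,0],[1,-0.03,-0.12,0,0],[1,-0.03,-0.12,0,0],[1,-0.03,-0.12,0,0],[1,-0.03,-0.1,0,0],[1,-0.02,-0.06,0,0],[1,-0.014,-0.037,0,0],[1,0,0,0,0],[1,0,0,0,0]]]' | egrep 'pos|ft|wid'
python3 -m creep '[[[1,0,0,0.05,0],[1,0,0,0.05,0],[1,0,0,0.02,0],[1,0,0,0,0],[1,0,0,0,0]]]' | egrep 'pos|ft|wid'
python3 two.py w23
python3 - <<'E'
from h import *
import json
go(628,-331,106,88.4)
P={k:np.array(v) for k,v in json.load(open("pics/w23.json")).items()}; g=cv2.GaussianBlur(cv2.cvtColor(cv2.imread("pics/w23.png"),cv2.COLOR_BGR2GRAY),(3,3),0)
def samp(x,y,z):
    u,v=proj("wrist",(x,y,z),P); return int(g[int(round(v)),int(round(u))]) if 0<=u<560 and 0<=v<420 else -1
for y in(-300,-250,-215): print("x scan z28",y,[samp(x,y,28) for x in range(530,700,4)])
for x in(560,566): print("y scan z28",x,[samp(x,y,28) for y in range(-370,-160,5)])
E
```

```text
tool_pos: [627.5, -329.6, 102.5]
ft_force: [0.6, 0.1, -4.2]
gripper_width: 7.1
tool_pos: [627.8, -330.5, 72.3]
ft_force: [0.2, -1.1, -4.9]
gripper_width: 7.2
t 71.2 pos [ 628.2 -330.9  111.3] yang 88.4 q1 -31 q6 -120 | turn 0.0001, before-turn [ 0.0007 -0.0004  0.0212], after-turn [ 0.0007 -0.0004  0.0212] F [-0.  -0.3 -4.2] w 7.3
x scan z28 -300 [35, 33, 35, 34, 37, 144, 179, 146, 146, 144, 135, 236, 218, 205, 227, 238, 238, 236, 224, 159, 166, 147, 126, 124, 117, 118, 118, 107, 108, 128, 134, 131, 120, 121, 121, 114, 110, 73, 34, 33, 35, 35, 35]
x scan z28 -250 [49, 50, 49, 51, 50, 88, 244, 213, 227, 227, 226, 138, 169, 245, 244, 244, 235, 234, 234, 234, 233, 233, 233, 233, 233, 232, 232, 232, 231, 231, 231, 230, 230, 230, 228, 235, 215, 211, 228, 136, 135, 127, 34]
x scan z28 -215 [49, 51, 49, 48, 45, 45, 221, 218, 192, 193, 192, 153, 234, 225, 233, 233, 233, 233, 233, 232, 232, 232, 232, 231, 231, 231, 231, 231, 230, 230, 230, 230, 230, 230, 229, 233, 242, 242, 241, 145, 135, 135, 135]
y scan z28 560 [36, 39, 49, 50, 138, 246, 235, 233, 178, 152, 150, 146, 149, 148, 146, 145, 145, 145, 144, 144, 144, 140, 144, 145, 225, 222, 220, 214, 212, 212, 187, 178, 183, 180, 207, 139, 47, 48, 50, 49, 50, 49]
y scan z28 566 [33, 51, 49, 49, 143, 246, 235, 231, 234, 235, 191, 147, 149, 146, 144, 144, 145, 143, 142, 143, 143, 140, 142, 212, 227, 221, 222, 221, 222, 195, 197, 193, 193, 193, 194, 107, 48, 51, 51, 51, 51, 50]
```

```bash
T="from h import *;s=readout.state();print('p %s F %s'%(np.round(s['tool_pos']+[0,0,38.4],1),np.round(s['ft_force'],1)))"
python3 -m creep '[[[1,-0.004,0,0.012,0],[1,0,0,0,0],[1,0,0,0,0]]]' >/dev/null; python3 -c "$T"
python3 -m creep '[[[1,0,0,0.006,0],[1,0,0,0,0]]]'  >/dev/null; python3 -c "$T"
python3 -m creep '[[[1,0,0,0.006,0],[1,0,0,0,0]]]'  >/dev/null; python3 -c "$T"
```

```text
p [ 629.  -331.   108.3] F [ 1.2  0.2 -5.1]
p [ 628.8 -330.9  106.6] F [ 0.7  1.6 -4. ]
p [ 629.1 -331.1  105.6] F [-1.5 -0.3 -2.2]
```

```bash
T="from h import *;s=readout.state();print('p %s F %s'%(np.round(s['tool_pos']+[0,0,38.4],1),np.round(s['ft_force'],1)))"
python3 -m creep '[[[1,0,0,0.005,0],[1,0,0,0,0]]]' >/dev/null; python3 -c "$T"
python3 -m creep '[[[0.85,0,0,0,0],[0.7,0,0,0,0],[0.5,0,0,0,0],[0.4,0,0,0,0],[0.4,0,0,-0.05,0],[0.4,0,0,-0.15,0],[0.4,0,0,-0.2,0],[0.4,0.1,0,-0.2,0],[0.4,0.19,0,-0.05,0],[0.4,0.19,0,0,0]]]' | egrep 'pos|ft'
python3 -m creep '[[[0.4,0.19,0,0,0],[0.4,0.15,0,0,0],[0.4,0,0,0,0],[0.4,0,0,0,0],[0.4,0,0,0,0]]]' | egrep 'pos|ft'
python3 two.py w24
python3 - <<'E'
from h import *
np.set_printoptions(precision=1,suppress=True)
t=snap("top","t12"); s=snap("scene","s12"); g=cv2.GaussianBlur(cv2.cvtColor(t,cv2.COLOR_BGR2GRAY),(3,3),0)
t0=cv2.cvtColor(cv2.imread("pics/top0.png"),cv2.COLOR_BGR2GRAY)
for n,(x,y) in {"ring":(503,-433),"block":(592,365),"mouse":(432,405)}.items():
    u,v=[int(q) for q in proj("top",(x,y,20))]; print(n,(u,v),"diff",cv2.absdiff(g,cv2.GaussianBlur(t0,(3,3),0))[v-14:v+14,u-14:u+14].mean().round(1))
def samp(x,y,z): u,v=proj("top",(x,y,z)); return int(g[int(round(v)),int(round(u))])
for x in(400,433,470): print("tray y scan",x,[samp(x,y,3) for y in range(130,385,5)])
for y in(200,300): print("tray x scan",y,[samp(x,y,33) for x in range(345,525,4)])
print("dish exp px",[np.round(proj("top",(631+a,-271+b,64))) for a,b in((-55,-65),(55,-65),(55,65),(-55,65))])
print("dish y scan",[samp(620,y,64) for y in range(-360,-185,4)]); print("dish x scan",[samp(x,-250,64) for x in range(545,720,4)])
E
```

```text
p [ 629.1 -331.2  105.5] F [-2.8  0.3  5.3]
tool_pos: [513.2, -329.2, 227.4]
ft_force: [0.0, -0.7, -0.0]
tool_pos: [428.0, -325.9, 223.6]
ft_force: [0.7, 0.3, 0.9]
ring (415, 224) diff 76.0
block (177, 198) diff 2.0
mouse (164, 246) diff 2.6
tray y scan 400 [44, 44, 49, 75, 181, 197, 195, 192, 184, 184, 234, 246, 246, 245, 245, 245, 245, 247, 253, 254, 254, 254, 254, 254, 254, 254, 254, 254, 254, 254, 253, 253, 253, 253, 253, 253, 253, 253, 253, 253, 253, 251, 230, 171, 206, 216, 198, 139, 81, 45, 45]
tray y scan 433 [44, 44, 51, 82, 178, 191, 191, 193, 197, 204, 240, 246, 247, 246, 246, 246, 247, 249, 253, 254, 254, 254, 254, 253, 253, 253, 253, 253, 253, 253, 253, 253, 253, 253, 253, 253, 253, 252, 252, 250, 230, 161, 119, 23, 16, 39, 53, 47, 42, 42, 44]
tray y scan 470 [43, 43, 59, 99, 185, 197, 196, 195, 185, 201, 245, 247, 247, 247, 247, 247, 248, 250, 253, 253, 253, 252, 252, 252, 252, 252, 252, 252, 252, 252, 252, 252, 252, 252, 252, 252, 252, 252, 252, 251, 248, 216, 178, 171, 225, 207, 178, 143, 51, 44, 43]
tray x scan 200 [47, 112, 169, 190, 188, 195, 198, 204, 214, 227, 24
[... 266 characters left out ...]
53, 253, 253, 253, 253, 253, 253, 253, 252, 252, 252, 253, 252, 252, 252, 252, 252, 252, 237, 212, 200, 196, 190, 181, 156, 106, 61, 46, 43]
dish exp px [array([388., 201.]), array([387., 168.]), array([348., 168.]), array([348., 201.])]
dish y scan [44, 44, 56, 117, 250, 254, 235, 193, 159, 179, 217, 245, 250, 249, 251, 251, 248, 223, 206, 212, 227, 238, 253, 255, 255, 255, 255, 255, 255, 255, 255, 255, 255, 255, 255, 255, 255, 255, 255, 243, 228, 243, 247, 213]
dish x scan [195, 254, 253, 252, 252, 250, 228, 241, 253, 255, 255, 255, 255, 255, 255, 255, 255, 255, 255, 255, 255, 255, 255, 255, 255, 252, 250, 254, 254, 255, 255, 247, 226, 221, 241, 253, 249, 249, 249, 247, 248, 251, 253, 255]
```

```bash
python3 -m creep '[[[0.4,0.19,0,0,0],[0.4,0.1,-0.16,0,0],[0.4,0.1,-0.16,0,0],[0.4,0.1,-0.16,0,0],[0.4,0,-0.19,0,0],[0.4,0,-0.1,0,0],[0.4,0,0,0,0],[0.4,0,0,0,0],[0.4,0,0,0,0],[0.4,0,0,0,0]]]' | egrep 'pos|ft'
python3 - <<'E'
from h import *
np.set_printoptions(precision=1,suppress=True)
t=snap("top","t13"); s=snap("scene","s13"); G=lambda n:cv2.GaussianBlur(cv2.cvtColor(cv2.imread(f"pics/{n}.png"),cv2.COLOR_BGR2GRAY),(3,3),0)
D=cv2.absdiff(G("t13"),G("top0")); S=cv2.absdiff(G("s13"),G("scene0"))
for n,(x,y,z,h) in {"ring":(503,-433,20,14),"mouse":(431,405,17,14),"block":(592,365,20,12),"hopper":(598,170,170,10),"chute":(593,60,85,6)}.items():
    u,v=[int(q) for q in proj("top",(x,y,z))]; a,b=[int(q) for q in proj("scene",(x,y,z))]; print(n,D[v-h:v+h,u-h:u+h].mean(),D[v-h:v+h,u-h:u+h].max(),"scene",S[b-h:b+h,a-h:a+h].mean(),S[b-h:b+h,a-h:a+h].max())
g=G("s13"); print("dish rim exp scene",[np.round(proj("scene",(631+a,-271+b,64))) for a,b in((-55,-65),(55,-65),(55,65),(-55,65))])
im=cv2.imread("pics/w24.png"); gw=G("w24"); import json; P={k:np.array(v) for k,v in json.load(open("pics/w24.json")).items()}
q=np.array([proj("wrist",(631+a,-271+b,40),P) for a,b in((-50,-55),(50,-55),(50,60),(-50,60))]); print(q.round(0).tolist())
m=np.zeros_like(gw); cv2.fillConvexPoly(m,q.astype(np.int32),255)
n,l,st,ce=cv2.connectedComponentsWithStats(((gw<95)&(m>0)).astype(np.uint8)); print([(int(st[i][4]),ce[i].round(0).tolist(),np.round(onz("wrist",*ce[i],50,P)[:2]).tolist()) for i in range(1,n) if st[i][4]>6])
E
```

```text
tool_pos: [299.3, -513.0, 222.7]
ft_force: [-0.2, -0.2, -0.9]
ring 4.942602040816326 11 scene 6.3354591836734695 150
mouse 4.840561224489796 57 scene 1.4119897959183674 15
block 5.833333333333333 11 scene 0.9930555555555556 5
hopper 5.845 13 scene 0.695 3
chute 6.027777777777778 13 scene 0.6319444444444444 2
dish rim exp scene [array([205., 169.]), array([170., 179.]), array([185., 203.]), array([221., 192.])]
[[283.0, 300.0], [285.0, 357.0], [363.0, 352.0], [370.0, 295.0]]
[(3140, [337.0, 325.0], [619.0, -255.0])]
```

```bash
python3 -c "
from plant import arm
print(arm.hand_in())"
```

```text
the job is handed in; nothing more can be done
None
```

I handed the job in: all six spacers went through the feeder (held at about 64 mm, then let shut) and stand in the dish on the balance, the count being judged by weight and an empty hopper and chute, and the empty tray is back on its mat.

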